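Back off the hold-down and shift the relief panel to the end stop

ROBOT

A 7-joint arm with a two-finger parallel gripper is mounted at the origin on the work surface. World frame = base frame: x ahead of the robot, y to its left, z up, the work surface at z = 0. Lengths are in m, angles in degrees, forces in N, time in s.
With the tool pointing down it reaches from about 0.425 to 0.875 m from the base axis. Payload 4.7 kg.
Tool frame: the origin (TCP) lies on the centre line of the jaws, within the pads' length; the fingertips stand 8 mm ahead of it and the grasp point (between the pads) lies 11 mm behind it; z points along the fingers, y is the direction in which the jaws open and shut (so a half turn about z gives the same grasp; the last joint's range is limited). The gripper opens to 87 mm and grips with 3 to 60 N. Pads are 19 mm wide; open, the fingers measure 117 mm over their backs; the gripper's body (75 mm by 190 mm) begins 51 mm behind the grasp point.
Start: joints at [68.761, 18.392, -4.016, 83.108, 1.295, 78.541, -3.26], TCP at [0.244, -0.602, 0.209] pointing down, gripper open.
Joint ranges: [-163.93, 163.93], [-17.29, 119.83], [-79.2, 71.16], [3.27, 140.29], [-89.18, 269.18], [5.43, 117.66], [-154.24, 154.24]. Speed limits (degrees/s): [147.25, 147.25, 180, 180, 180, 180, 180].

INTERFACE

Orientations are given as [roll, pitch, yaw] about the fixed x, y, z axes, in that order (R = Rz(yaw) Ry(pitch) Rx(roll)).
In Python, from cell import status, vision, workorder gives the robot as it stands.
- The arm moves only by the tool step_arm, never from a script. Its argument "series" is a list of rows, each an object of numbers: "ax", "ay", "az": the turn, a rotation vector about the world's x, y, z in degrees; "x", "y", "z": the shift along the world's x, y, z in m; "claw": the opening in per cent of the stroke, from 0 (shut) to 100 (fully open). In form: [{"ax": .., "ay": .., "az": .., "x": .., "y": .., "z": .., "claw": ..}, ...]. A call has 1 to 12 rows; each row is the pose to reach, as a shift and turn from the pose commanded when the call began; what a row does not reach only later rows make up. A row lasts 1/10 s, in which the tool goes at most 50 mm and 8.59 degrees, less where a joint would pass 70% of its speed; a pose out of reach is approached as far as the arm can. A call with a gripper value outside its range is refused whole. The fingers move at their own pace and stop on an object; "squeeze" is the grip in N (left out, the last holds). Time passes only in rows, so rows that repeat a pose let the fingers close. It gives the time, the measured TCP pose, the force and the opening at its end, in the units of the state.
- status.get_obs(): the state, without advancing time (a new reading comes with each control period).
- vision.read_camera(name): name is "side" or "top"; returns the picture (420x560x3 uint8, red, green, blue); there is no depth.
- vision.camera_params(name): a dict with "fovy" (degrees; the focal length in pixels is half the picture's height over the tangent of half this angle, whatever the lens; pixels are square), "cx", "cy" (the principal point, pixels), "eye" and "orientation" of the camera in the world. Camera axes: x right, y down, z forward; pixel columns grow to the right and rows downward; lengths in m; the calibration is good to about 2 mm. A picture is of the moment at which its call begins. camera_params takes no time and is no camera call.
- workorder.sign_off(): hands the job in, once; it reports no verdict.
The state is a dict: "time_s": time; "qpos": joint angles; "joint_velocities": joint speeds; "effort": joint torques, N m; "tool_pos": TCP position; "tool_rot": TCP orientation; "force": force on the tool from outside, world axes, zero at the start; "wrist_torque": the same for the moment, N m; "grip_width": finger opening in m.
Only numpy, scipy, OpenCV 4.12 (cv2) and the standard library are available. Lean on these libraries where they do the work, as an engineer would, in place of code of your own. Each camera call takes 0.05 s, during which the arm holds its last target.

TASK

The lime-wood relief panel on the carving board is clamped under the hold-down. Roll a fingertip round the knurled rim of the hold-down's handwheel, anticlockwise as seen from above, to loosen it two full turns (give or take a quarter turn), without pinching the wheel; only then push the panel, flat on the board, along the fence until it sits square against both the fence and the wooden end stop. Do not lift the panel, and leave the tools, tin and carving lying about where they are.

Things in the scene. Friction and masses are not known exactly. Their poses are not given: they have to be found in the camera images.
- board: plywood carving board screwed to the bench, 260 (x) x 580 (y) x 18 mm; origin at the centre of its underside, on the bench top. Along its y runs a fixed wooden fence, 20 mm thick, 15 mm above the board; the fence face that guides the panel looks to -x (robot side) and lies at board x = +50 mm. Behind the fence (x = +95 mm) a flush T-track.
- stop: end stop: beech batten, 120 (x) x 30 (y) x 18 mm high, two bolt heads, fixed on the board across the panel's path, square to the fence, at the board's left or right end (y = +200 or -200 mm in the board's frame; the wax tin lies at the other end); origin at the centre of its underside, axes parallel to the board's.
- panel_c (a point): centre (half-way up) of the loose lime-wood relief panel, 160 (x) x 180 (y) x 24 mm, 0.25 to 0.5 kg, rosette on top; axes at first parallel to the board's, flat on the board, +x edge some 2 mm off the fence, end 70 to 120 mm short of the stop. Home: 105 mm in y from the stop's origin, board x = -30 mm. Held by the foot while tight; slides freely after two turns.
- wheel_rim (a point): on the vertical axis of the steel handwheel, half-way up its knurled rim; turns and rises with it, 3 mm a turn. Rim 72 mm diameter over 44 straight ribs (1.5 mm proud), 22 mm high; flat top 102 mm above the bench at the start, a 4.5 mm boss in its centre and a dark 9 mm drilled dimple 20 mm from the axis. Nothing stands beside the rim.
- wheel (a joint): turning of the handwheel in radians: 0 = tight (start), grows anticlockwise seen from above (loosening); a full turn is 6.283, two are 12.57. It takes about 0.05 N m (1.5 N along the rim), stays where it is left and does not spring back.
- holddown: the hold-down, fixed: shoe on the T-track, post (origin under it, on the board's top) and a grey cast arm, 20 mm wide, that reaches 85 mm along its own -x (up to 17 degrees off the board's -x) to a 34 mm boss; its top is 76 mm above the bench at most, 4 mm or more under the wheel. Wheel on the boss; under it a steel foot, 32 mm diameter, presses on the panel.
- wax_tin: bystander: round flat wax tin, 66 mm diameter, 26 mm high, on the board at the end away from the stop; origin under its centre.
- gouge_a: bystander: carving gouge, 180 mm long, 24 mm high, lying along y on the board behind the fence at the left; origin under its middle.
- gouge_b: bystander: carving gouge, 180 mm long, 24 mm high, lying along y on the board behind the fence at the right; origin under its middle.
- gouge_c: bystander: carving gouge, 220 mm long, 24 mm high, lying on the bench to the left; origin under its middle.
- mallet: bystander: round wooden carver's mallet standing on its head, handle up, 98 mm diameter, 240 mm high; origin under its centre.
- horse: bystander: small carved wooden horse on a plinth of 40 x 100 mm, 133 mm high; origin under the plinth.
- oilstone: bystander: oilstone in its wooden case, 80 x 210 x 30 mm, on the bench to the right; origin under its centre.

How it is judged (in metres and radians):
On the way, in this order (a step that is already met when the one before it is completed fails the run):
1. the handwheel has been loosened two turns (at least 1.75) with the panel still in its place (value of joint wheel above 10.9956 rad and distance of panel_c from where it was at the start of the episode below 0.008 m), for 0.1 s.
2. the panel lies home against fence and end stop ((y of panel_c in the frame of stop between 0.101 and 0.109 m or y of panel_c in the frame of stop between -0.109 and -0.101 m) and x of panel_c in the frame of board between -0.036 and -0.024 m and angle between the x axis of panel_c and the x axis of board, either way round below 0.05 rad and height (world z) of panel_c below 0.034 m), for 0.2 s.
At the end, for the whole second after the job is handed in: the wheel stands between 1.75 and 2.25 turns loose, and the panel rests flat on the board, its end within 4 mm of the stop, its edge within 6 mm of the fence, square within 0.05 rad, at rest (all of step 2 and value of joint wheel between 10.9956 and 14.1372 rad and linear speed of panel below 0.01 m/s); the robot touches nothing.
It fails at once if the panel is shifted (8 mm) before the wheel is loosened (value of joint wheel below 10.9956 rad and distance of panel_c from where it was at the start of the episode above 0.008 m).
It fails at once if the panel is lifted or tipped (height (world z) of panel_c above 0.038 m or angle between panel_c's own z axis and vertical above 0.12 rad).
It fails at once if the wheel is taken between the fingers (hand centred over its axis while touching it) (horizontal distance between the grasp point and wheel_rim below 0.018 m and contact force between the fingers and wheel above 0.5 N).
It fails at once if a bystander (tin, gouge, mallet, horse or oilstone) is moved more than 20 mm or lifted (distance of any of wax_tin, gouge_a, gouge_b, gouge_c, mallet, horse, oilstone from where it was at the start of the episode above 0.02 m).
It also fails if it takes over 67 s, if anything falls off the work surface, if the arm or the gripper's body presses on something with over 40 N, if the wrist force passes 120 N, or if a joint passes its speed limit or range.

## Working session

There is one attempt and no reset: what is moved stays moved. The work goes in short steps, Python scripts to look and compute and a tool call to move; the robot and the scene stay as the last step left them, time stands still between calls to the robot, and variables do not carry over. Pictures are saved under pics/ and viewed, and the job is handed in when it is done.

Besides the shell and the picture viewer there is one more tool, called after "Call:" by a JSON object that holds its "method" and its "body", one argument or row to a line. step_arm: Moves the arm, as the interface text tells. Its arguments: {"type":"object","properties":{"series":{"type":"array"},"squeeze":{"type":"number"}},"required":["series"]}

```bash
ls; mkdir -p pics; python3 - <<'E'
from cell import status, vision, workorder
import cv2
o=status.get_obs()
for k,v in o.items(): print(k,v)
for n in ("side","top"):
    print(n,vision.camera_params(n))
    im=vision.read_camera(n)
    cv2.imwrite(f"pics/{n}0.png",im[:,:,::-1])
E
```

```text
pics
time_s 0.0
qpos [68.76043535 18.43822303 -4.01631988 83.17541272  1.29448037 78.53970077
 -3.26062386]
joint_velocities [-0.00657604  0.0574101   0.0805508   0.03992749 -0.01055608  0.01647921
  0.00765041]
effort [ 2.22438493e-04 -4.91286206e+01 -4.03768821e-01 -3.12528920e+01
 -6.38740626e-02  4.37890913e-02  1.86187690e-04]
tool_pos [ 0.24373913 -0.60194756  0.20786664]
tool_rot [-1.79891881e+02  4.98365667e-03  2.20493508e+01]
force [-0.56974718  0.8770962   0.58736722]
wrist_torque [-0.03108309 -0.05236802 -0.01299797]
grip_width 0.0874158047908798
side {'fovy': 45.14650846855124, 'cx': 285.8612172061548, 'cy': 209.3404486484382, 'eye': array([-0.15773971,  1.09189204,  1.15257537]), 'orientation': array([-128.96314701,   -0.52636853, -146.00328576])}
top {'fovy': 42.35243984913907, 'cx': 278.34774102125493, 'cy': 209.9847168983513, 'eye': array([ 0.28218641, -0.01935684,  1.58058901]), 'orientation': array([-169.7435897 ,    1.66993283,  -91.59045263])}
```

View pics/top0.png

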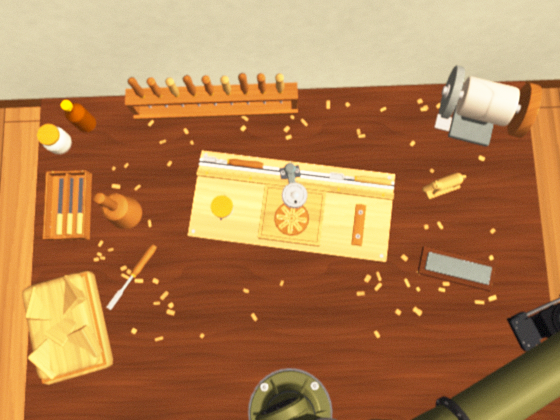

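View pics/side0.png

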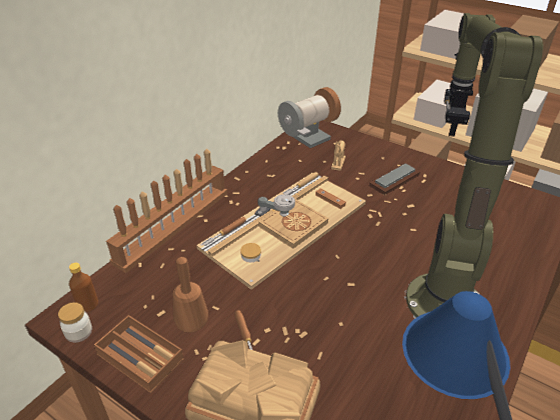

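The top view shows the board in the middle, with the stop at right (358,225), the tin at left (222,207), the wheel at (294,194) and the panel around (291,215). The side view agrees. I'll zoom in to get exact points.

```bash
cat > h.py <<'E'
import numpy as np, cv2
from scipy.spatial.transform import Rotation as R
from cell import status, vision
def cam(n):
    p=vision.camera_params(n); f=210/np.tan(np.radians(p['fovy']/2))
    return p,f,R.from_euler('xyz',p['orientation'],degrees=True).as_matrix()
def ray(n,u,v):
    p,f,M=cam(n); d=M@np.array([(u-p['cx'])/f,(v-p['cy'])/f,1]); return np.array(p['eye']),d
def onz(n,u,v,z):
    e,d=ray(n,u,v); return e+d*(z-e[2])/d[2]
def proj(n,P):
    p,f,M=cam(n); c=M.T@(np.asarray(P)-p['eye']); return np.array([p['cx']+f*c[0]/c[2],p['cy']+f*c[1]/c[2]])
def tri(uv1,uv2):
    e1,d1=ray('top',*uv1); e2,d2=ray('side',*uv2)
    s=np.linalg.lstsq(np.c_[d1,-d2],e2-e1,rcond=None)[0]
    a,b=e1+s[0]*d1,e2+s[1]*d2; return (a+b)/2,np.linalg.norm(a-b)
def crop(src,x0,y0,x1,y1,k,out):
    im=cv2.imread(src)[y0:y1,x0:x1]; cv2.imwrite(out,cv2.resize(im,None,fx=k,fy=k,interpolation=cv2.INTER_CUBIC))
E
python3 - <<'E'
from h import *
crop('pics/top0.png',180,140,410,270,3.45,'pics/topz.png')
crop('pics/side0.png',190,160,380,300,4,'pics/sidez.png')
E
```

```text
(no output)
```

View pics/topz.png

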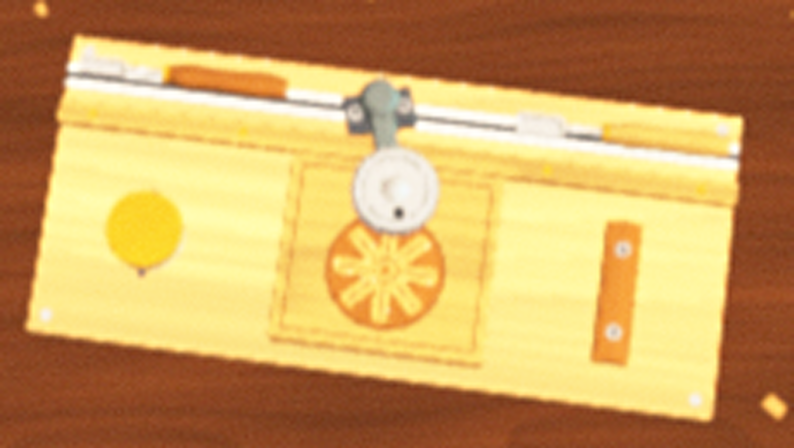

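View pics/sidez.png

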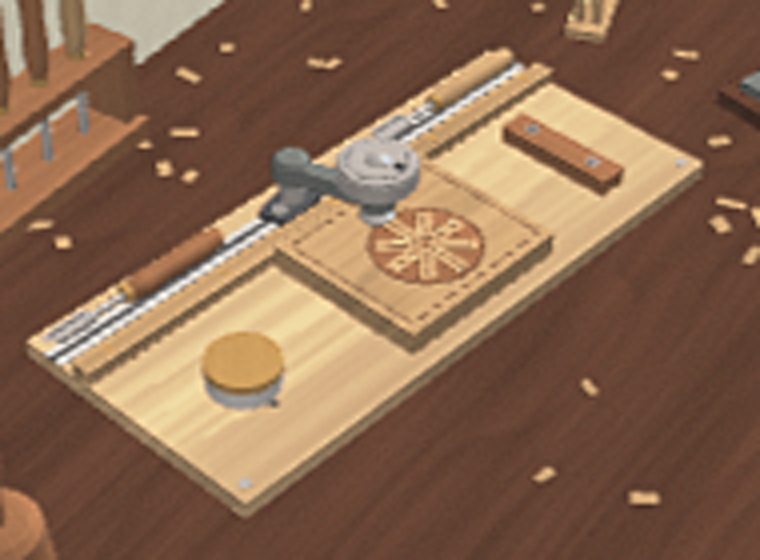

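The top crop shows board corners at (74,36), (742,117), (713,419) and (28,330), the wheel disc at about (396,190), and the stop between (604,222) and (628,364). The dimple is at (398,212), on the robot side of the wheel.

```bash
python3 - <<'E'
from h import *
k=3.45
T=lambda u,v:((u+.5)/k+180-.5,(v+.5)/k+140-.5)
S=lambda u,v:((u+.5)/4+190-.5,(v+.5)/4+160-.5)
c=[onz('top',*T(*q),0.018) for q in [(74,36),(742,117),(713,419),(28,330)]]
for q in c: print(q.round(4))
print('sides',[np.linalg.norm(c[i]-c[(i+1)%4]).round(4) for i in range(4)], 'centre',np.mean(c,0).round(4))
v=c[0]+c[3]-c[1]-c[2]; print('board y-axis yaw', np.degrees(np.arctan2(v[1],v[0]))-90)
cs=[onz('side',*S(*q),0.018) for q in [(30,345),(702,163),(245,510)]]
for q in cs: print('side',q.round(4))
for im in ('top','side'):
    a=cv2.imread(f'pics/{im}0.png'); hsv=cv2.cvtColor(a,cv2.COLOR_BGR2HSV)
    m=((hsv[:,:,1]<60)&(hsv[:,:,2]>80)).astype(np.uint8)
    n,l,st,ce=cv2.connectedComponentsWithStats(m)
    for i in range(1,n):
        if st[i,4]>40 and 180<ce[i][0]<410 and 140<ce[i][1]<300: print(im,st[i],ce[i].round(1))
# wheel by rays
w=onz('top',*T(396,188),0.102); print('wheel top',w)
print(tri(T(397,188),S(382,160)))
d=onz('top',*T(398,212),0.102);print('dimple',d,np.linalg.norm(d-w))
# wheel extents in top crop
print('diam',np.linalg.norm(onz('top',*T(354,190),.1)-onz('top',*T(439,190),.1)))
p=[onz('top',*T(*q),0.042) for q in [(293,153),(500,180),(480,365),(270,338)]]
for q in p: print('panel',q.round(4))
print([np.linalg.norm(p[i]-p[(i+1)%4]).round(4) for i in range(4)],np.mean(p,0))
s=[onz('top',*T(*q),0.036) for q in [(606,221),(641,224),(627,365),(591,361)]]
for q in s: print('stop',q.round(4))
print([np.linalg.norm(s[i]-s[(i+1)%4]).round(4) for i in range(4)],np.mean(s,0))
E
```

```text
[0.7566 0.2453 0.018 ]
[ 0.6639 -0.3277  0.018 ]
[ 0.4072 -0.2868  0.018 ]
[0.4999 0.2849 0.018 ]
sides [np.float64(0.5804), np.float64(0.2599), np.float64(0.5792), np.float64(0.2598)] centre [ 0.5819 -0.0211  0.018 ]
board y-axis yaw -9.195071287564147
side [0.7506 0.2455 0.018 ]
side [ 0.4085 -0.2854  0.018 ]
side [0.497 0.29  0.018]
top [ 199  153  195   54 1857] [290.8 178.1]
side [375 164  40  24 408] [395.  175.1]
side [ 201  175  120   76 1048] [262.8 211.7]
side [241 254  20   9  64] [251.1 258.9]
wheel top [ 0.5942964  -0.02972394  0.102     ]
(array([ 0.59271587, -0.0311268 ,  0.10302061]), np.float64(0.00288483784684434))
dimple [ 0.57450371 -0.03068087  0.102     ] 0.019815810561866935
diam 0.06867354596862343
panel [0.6401 0.0557 0.042 ]
panel [ 0.6109 -0.1176  0.042 ]
panel [ 0.4555 -0.0944  0.042 ]
panel [0.4834 0.0785 0.042 ]
[np.float64(0.1758), np.float64(0.157), np.float64(0.1752), np.float64(0.1583)] [ 0.54747936 -0.01944534  0.042     ]
stop [ 0.574 -0.205  0.036]
stop [ 0.5705 -0.2341  0.036 ]
stop [ 0.4525 -0.2159  0.036 ]
stop [ 0.4567 -0.1864  0.036 ]
[np.float64(0.0293), np.float64(0.1194), np.float64(0.0298), np.float64(0.1188)] [ 0.51341844 -0.21036413  0.036     ]
```

Everything agrees with the given sizes: the board measures 580x260 at yaw −9.2°, the stop 119x30, and the wheel's dimple sits 19.8 mm off its axis. In the board's frame the wheel is at about (13,−7) mm, the panel at about (−33,−4), and the gap to the stop is about 91 mm. I'll approach the wheel's −y side with the gripper shut and its axes square to the board.

Call:
{"method": "step_arm", "body": {
  "series": [
    {"x": 0.02, "y": 0.03, "z": 0, "az": -2, "claw": 0},
    {"x": 0.048, "y": 0.072, "z": 0, "az": -5, "claw": 0},
    {"x": 0.076, "y": 0.114, "z": 0, "az": -8, "claw": 0},
    {"x": 0.104, "y": 0.156, "z": 0, "az": -11, "claw": 0},
    {"x": 0.132, "y": 0.198, "z": 0, "az": -14, "claw": 0},
    {"x": 0.16, "y": 0.24, "z": 0, "az": -17, "claw": 0},
    {"x": 0.188, "y": 0.282, "z": 0, "az": -20, "claw": 0},
    {"x": 0.216, "y": 0.324, "z": 0, "az": -23, "claw": 0},
    {"x": 0.244, "y": 0.366, "z": 0, "az": -26, "claw": 0},
    {"x": 0.272, "y": 0.408, "z": -0.01, "az": -28, "claw": 0},
    {"x": 0.3, "y": 0.45, "z": -0.02, "az": -30, "claw": 0},
    {"x": 0.32, "y": 0.48, "z": -0.03, "az": -31.25, "claw": 0}
  ],
  "squeeze": 5
}}

```text
invalid input
```

Call:
{"method": "step_arm", "body": {
  "series": [
    {"ax": 0, "ay": 0, "az": -2, "x": 0.02, "y": 0.03, "z": 0, "claw": 0},
    {"ax": 0, "ay": 0, "az": -5, "x": 0.048, "y": 0.072, "z": 0, "claw": 0},
    {"ax": 0, "ay": 0, "az": -8, "x": 0.076, "y": 0.114, "z": 0, "claw": 0},
    {"ax": 0, "ay": 0, "az": -11, "x": 0.104, "y": 0.156, "z": 0, "claw": 0},
    {"ax": 0, "ay": 0, "az": -14, "x": 0.132, "y": 0.198, "z": 0, "claw": 0},
    {"ax": 0, "ay": 0, "az": -17, "x": 0.16, "y": 0.24, "z": 0, "claw": 0},
    {"ax": 0, "ay": 0, "az": -20, "x": 0.188, "y": 0.282, "z": 0, "claw": 0},
    {"ax": 0, "ay": 0, "az": -23, "x": 0.216, "y": 0.324, "z": 0, "claw": 0},
    {"ax": 0, "ay": 0, "az": -26, "x": 0.244, "y": 0.366, "z": 0, "claw": 0},
    {"ax": 0, "ay": 0, "az": -28, "x": 0.272, "y": 0.408, "z": -0.01, "claw": 0},
    {"ax": 0, "ay": 0, "az": -30, "x": 0.3, "y": 0.45, "z": -0.02, "claw": 0},
    {"ax": 0, "ay": 0, "az": -31.25, "x": 0.32, "y": 0.48, "z": -0.03, "claw": 0}
  ],
  "squeeze": 5
}}

```text
time_s: 1.3
tool_pos: [0.565, -0.1198, 0.1788]
tool_rot: [-180.0, -0.0, -9.2]
force: [-0.5, -0.6, -0.4]
grip_width: 0.0024
```

Call:
{"method": "step_arm", "body": {
  "series": [
    {"ax": 0, "ay": 0, "az": 0, "x": 0.01, "y": 0.015, "z": -0.03, "claw": 0},
    {"ax": 0, "ay": 0, "az": 0, "x": 0.02, "y": 0.028, "z": -0.06, "claw": 0},
    {"ax": 0, "ay": 0, "az": 0, "x": 0.02, "y": 0.028, "z": -0.08, "claw": 0},
    {"ax": 0, "ay": 0, "az": 0, "x": 0.02, "y": 0.028, "z": -0.086, "claw": 0},
    {"ax": 0, "ay": 0, "az": 0, "x": 0.02, "y": 0.028, "z": -0.086, "claw": 0}
  ],
  "squeeze": 5
}}

```text
time_s: 1.8
tool_pos: [0.583, -0.0948, 0.0919]
tool_rot: [180.0, 0.1, -9.2]
force: [-0.2, -0.0, -0.1]
grip_width: 0.0003
```

```bash
python3 - <<'E'
from h import *
for n in('top','side'): cv2.imwrite(f'pics/{n}1.png',vision.read_camera(n)[:,:,::-1])
crop('pics/top1.png',240,140,380,260,4,'pics/top1z.png')
crop('pics/side1.png',220,120,380,240,4,'pics/side1z.png')
o=status.get_obs();print(o['tool_pos'],o['tool_rot'],o['force'],o['qpos'],o['grip_width'],o['time_s'])
E
```

```text
[ 0.58454104 -0.09524466  0.0940903 ] [ 1.79979916e+02 -8.55217224e-02 -9.26191146e+00] [0.40768504 0.69047411 0.65251403] [ 28.32953148  17.96817265 -25.59240003  98.91836627   8.4904031
  64.9372127  -99.0334193 ] 0.000627667311970479 1.9
```

View pics/top1z.png

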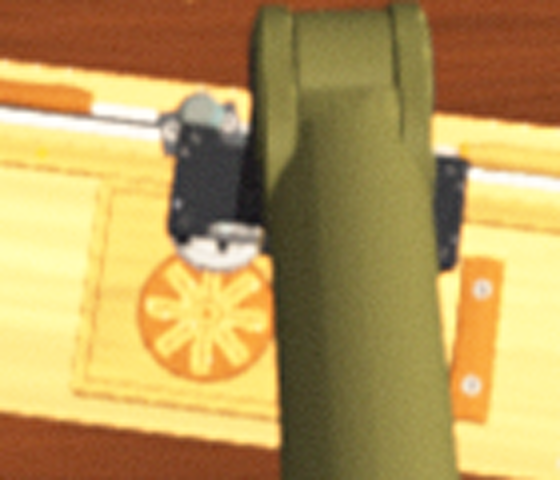

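View pics/side1z.png

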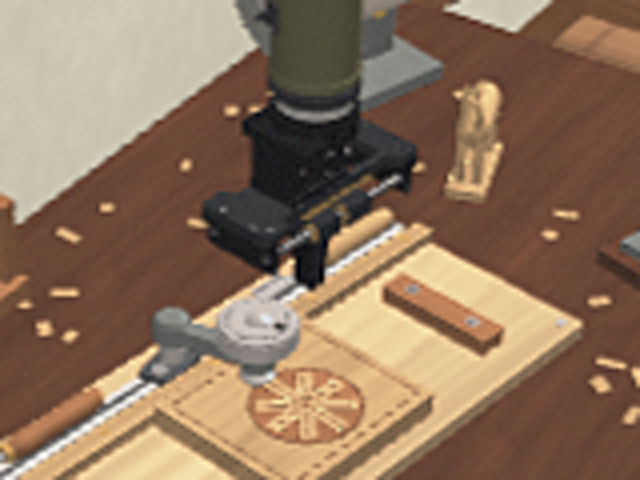

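The finger hangs clear on the wheel's −y side, tip at side-crop (312,275). The gripper's long axis runs along the board's y, and the dimple shows at (280,326). Next I feel for contact.

Call:
{"method": "step_arm", "body": {
  "series": [
    {"ax": 0, "ay": 0, "az": 0, "x": -0.007, "y": 0.007, "z": 0, "claw": 0},
    {"ax": 0, "ay": 0, "az": 0, "x": -0.006, "y": 0.013, "z": 0, "claw": 0},
    {"ax": 0, "ay": 0, "az": 0, "x": -0.0057, "y": 0.0155, "z": 0, "claw": 0},
    {"ax": 0, "ay": 0, "az": 0, "x": -0.0057, "y": 0.0155, "z": 0, "claw": 0}
  ]
}}

```text
time_s: 2.3
tool_pos: [0.5786, -0.0781, 0.0936]
tool_rot: [-180.0, -0.1, -9.1]
force: [1.0, -0.4, -0.1]
grip_width: 0.0007
```

```bash
python3 - <<'E'
from h import *
o=status.get_obs();print(o['tool_pos'],o['force'],o['wrist_torque'],o['time_s'])
E
```

```text
[ 0.57863736 -0.07810753  0.09360662] [ 0.98180132 -0.42254005 -0.12240165] [ 0.07269246  0.01459398 -0.01281166] 2.3
```

Call:
{"method": "step_arm", "body": {
  "series": [
    {"ax": 0, "ay": 0, "az": 0, "x": 0.0003, "y": 0.002, "z": 0, "claw": 0},
    {"ax": 0, "ay": 0, "az": 0, "x": 0.0003, "y": 0.002, "z": 0, "claw": 0}
  ]
}}

```text
time_s: 2.5
tool_pos: [0.5787, -0.0768, 0.093]
tool_rot: [-180.0, -0.0, -9.2]
force: [-0.6, 0.3, -0.5]
grip_width: 0.0005
```

Call:
{"method": "step_arm", "body": {
  "series": [
    {"ax": 0, "ay": 0, "az": 0, "x": 0.0003, "y": 0.002, "z": 0, "claw": 0},
    {"ax": 0, "ay": 0, "az": 0, "x": 0.0003, "y": 0.002, "z": 0, "claw": 0}
  ]
}}

```text
time_s: 2.7
tool_pos: [0.5789, -0.0747, 0.0929]
tool_rot: [-180.0, 0.0, -9.2]
force: [-0.3, 0.3, -0.5]
grip_width: 0.0003
```

Call:
{"method": "step_arm", "body": {
  "series": [
    {"ax": 0, "ay": 0, "az": 0, "x": 0.0003, "y": 0.002, "z": 0, "claw": 0},
    {"ax": 0, "ay": 0, "az": 0, "x": 0.0003, "y": 0.002, "z": 0, "claw": 0}
  ]
}}

```text
time_s: 2.9
tool_pos: [0.5792, -0.0726, 0.093]
tool_rot: [-180.0, 0.0, -9.2]
force: [1.1, -0.2, 0.5]
grip_width: 0.0003
```

Call:
{"method": "step_arm", "body": {
  "series": [
    {"ax": 0, "ay": 0, "az": 0, "x": 0.0003, "y": 0.002, "z": 0, "claw": 0},
    {"ax": 0, "ay": 0, "az": 0, "x": 0.0003, "y": 0.002, "z": 0, "claw": 0}
  ]
}}

```text
time_s: 3.1
tool_pos: [0.5795, -0.0706, 0.093]
tool_rot: [-180.0, 0.0, -9.2]
force: [0.5, 0.1, -1.1]
grip_width: 0.0005
```

```bash
python3 - <<'E'
from h import *
cv2.imwrite('pics/side2.png',vision.read_camera('side')[:,:,::-1])
crop('pics/side2.png',250,150,330,220,8,'pics/side2z.png')
for P in ([.579,-.0705,.085],[.594,-.030,.102],[.594,-.030,.080]): print(proj('side',P), (proj('side',P)-[250,150])*8)
E
```

```text
[294.37023406 199.27371075] [354.96187246 394.18968603]
[284.20891397 199.79470544] [273.67131172 398.35764349]
[284.16296487 204.88194855] [273.30371899 439.05558843]
```

View pics/side2z.png

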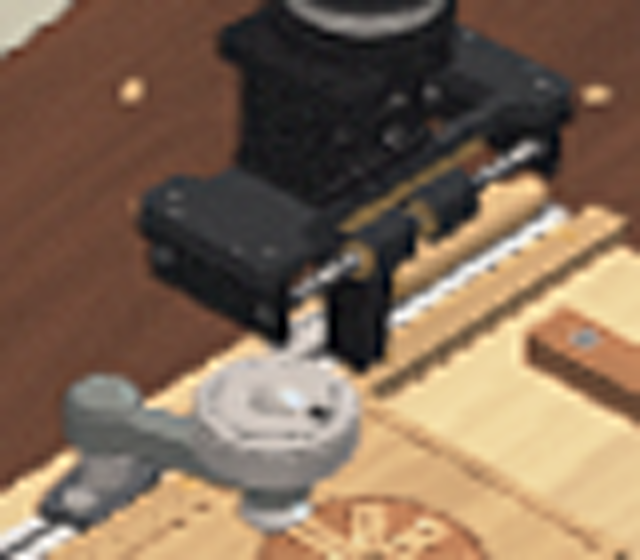

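The fingertip's lower end shows at about (355,360), higher than predicted, so I'll check that against the earlier picture.

```bash
python3 - <<'E'
from h import *
crop('pics/side0.png',430,60,490,150,8,'pics/side0g.png')
crop('pics/side1.png',270,150,330,210,10,'pics/side1g.png')
print((proj('side',[.584,-.094,.085])-[270,150])*10)
print((proj('side',[.244,-.602,.201])-[430,60])*8,(proj('side',[.244,-.602,.26])-[430,60])*8)
E
```

```text
[268.69852742 453.67257125]
[156.03305311 588.94699805] [183.74835359 475.4496348 ]
```

View pics/side0g.png

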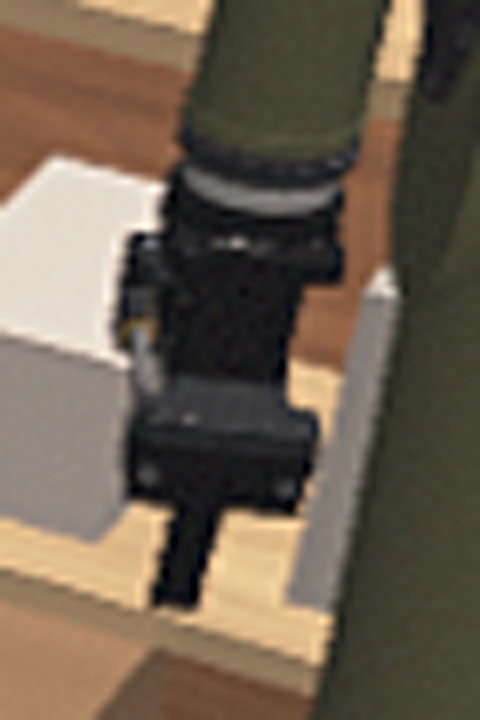

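View pics/side1g.png

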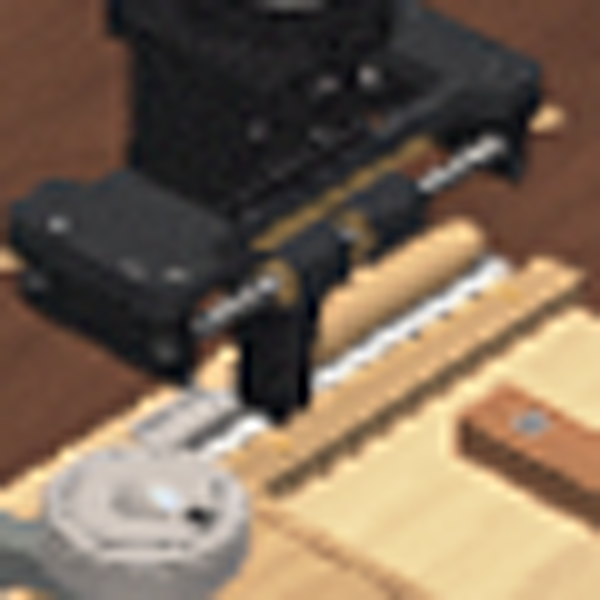

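```bash
python3 - <<'E'
from h import *
ux=np.array([.9871,-.1599,0]);uy=np.array([.1599,.9871,0])
c=np.array([.584,-.0945,0])
for s in(-.0375,.0375):
  for t in (-.095,.095):
    P=c+s*ux+t*uy+[0,0,.155]; print(s,t,((proj('side',P)-[270,150])*10).round(), ((proj('top',P)-[240,140])*4).round())
print('tip corners')
for s in(-.0095,.0095):
  for t in (-.012,.012):
    P=c+s*ux+t*uy+[0,0,.085]; print(s,t,((proj('side',P)-[270,150])*10).round())
near=np.array([.244,-.602,0])+.051*np.array([-np.sin(np.radians(22)),np.cos(np.radians(22)),0])
print((proj('side',near+[0,0,.201])-[430,60])*8)
E
```

```text
-0.0375 -0.095 [539. 218.] [450. 284.]
-0.0375 0.095 [163. 458.] [167. 249.]
0.0375 -0.095 [376. 134.] [462. 175.]
0.0375 0.095 [ -1. 363.] [182. 141.]
tip corners
-0.0095 -0.012 [313. 449.]
-0.0095 0.012 [267. 480.]
0.0095 -0.012 [272. 427.]
0.0095 0.012 [226. 457.]
[160.41771247 645.20405798]
```

The camera shows the fingertips about 20 mm higher than the TCP reading implies, and the same offset appears in the first picture. That would explain why I felt nothing at the rim. I'll settle it by backing off a little and touching down gently on the clamped panel, whose top is known to be at 0.042.

Call:
{"method": "step_arm", "body": {
  "series": [
    {"ax": 0, "ay": 0, "az": 0, "x": -0.001, "y": -0.006, "z": 0, "claw": 0},
    {"ax": 0, "ay": 0, "az": 0, "x": -0.001, "y": -0.006, "z": -0.015, "claw": 0},
    {"ax": 0, "ay": 0, "az": 0, "x": -0.001, "y": -0.006, "z": -0.03, "claw": 0},
    {"ax": 0, "ay": 0, "az": 0, "x": -0.001, "y": -0.006, "z": -0.038, "claw": 0},
    {"ax": 0, "ay": 0, "az": 0, "x": -0.001, "y": -0.006, "z": -0.038, "claw": 0}
  ]
}}

```text
time_s: 3.65
tool_pos: [0.5767, -0.0769, 0.0525]
tool_rot: [-180.0, 0.2, -9.2]
force: [-0.5, -1.2, -0.3]
grip_width: 0.0005
```

```bash
python3 - <<'E'
from h import *
cv2.imwrite('pics/side3.png',vision.read_camera('side')[:,:,::-1])
crop('pics/side3.png',250,150,330,220,8,'pics/side3z.png')
o=status.get_obs();print(o['tool_pos'],o['force'],o['time_s'])
E
```

```text
[ 0.57751705 -0.07681205  0.0536036 ] [-0.14179806  0.72325093  0.01136741] 3.7
```

View pics/side3z.png

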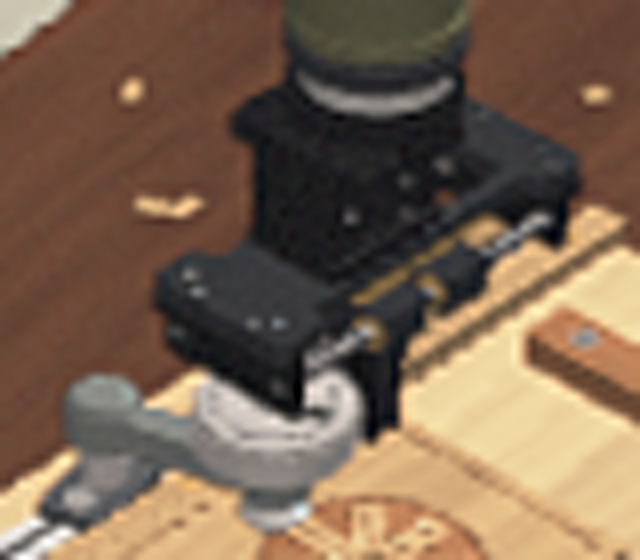

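Call:
{"method": "step_arm", "body": {
  "series": [
    {"ax": 0, "ay": 0, "az": 0, "x": 0, "y": 0, "z": -0.004, "claw": 0},
    {"ax": 0, "ay": 0, "az": 0, "x": 0, "y": 0, "z": -0.008, "claw": 0},
    {"ax": 0, "ay": 0, "az": 0, "x": 0, "y": 0, "z": -0.008, "claw": 0}
  ]
}}

```text
time_s: 4.0
tool_pos: [0.5789, -0.0779, 0.0471]
tool_rot: [179.9, -0.1, -9.2]
force: [0.9, -2.2, 1.6]
grip_width: 0.0006
```

```bash
python3 - <<'E'
from h import *
for z in (.047,.06,.07): print(((proj('side',[.577,-.077,z])-[250,150])*8).round())
o=status.get_obs();print(o['tool_pos'],o['force'],o['wrist_torque'],o['time_s'])
E
```

```text
[365. 457.]
[366. 434.]
[366. 416.]
[ 0.57885078 -0.07792433  0.04705955] [ 0.85498923 -2.17785963  1.57223625] [-0.41427649 -0.0745338  -0.06482696] 4.0
```

Call:
{"method": "step_arm", "body": {
  "series": [
    {"ax": 0, "ay": 0, "az": 0, "x": -0.001, "y": -0.006, "z": 0, "claw": 0},
    {"ax": 0, "ay": 0, "az": 0, "x": -0.001, "y": -0.006, "z": 0, "claw": 0},
    {"ax": 0, "ay": 0, "az": 0, "x": -0.001, "y": -0.006, "z": 0, "claw": 0}
  ]
}}

```text
time_s: 4.3
tool_pos: [0.5773, -0.0828, 0.0469]
tool_rot: [-180.0, 0.0, -9.2]
force: [-0.6, 0.1, -0.4]
grip_width: 0.0004
```

```bash
python3 - <<'E'
from h import *
cv2.imwrite('pics/side4.png',vision.read_camera('side')[:,:,::-1])
crop('pics/side4.png',250,150,330,220,8,'pics/side4z.png')
o=status.get_obs();print(o['tool_pos'],o['force'],o['wrist_torque'],o['time_s'])
E
```

```text
[ 0.57737731 -0.08266146  0.04694016] [-0.12836077  0.20645806 -0.31246844] [ 0.03749273  0.02731951 -0.03071796] 4.35
```

View pics/side4z.png

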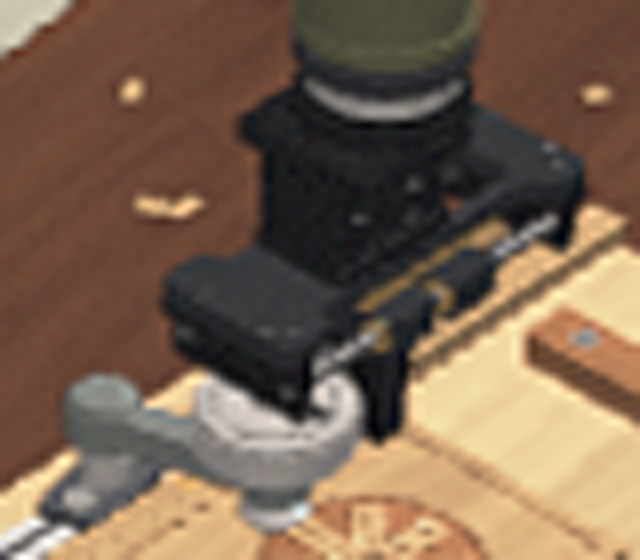

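It's free at TCP z 0.047, so the tip really does sit higher than stated. The earlier 2 N was the finger's back touching the rim, at a half-thickness of about 14 mm. I'll continue down to touch the panel top.

Call:
{"method": "step_arm", "body": {
  "series": [
    {"ax": 0, "ay": 0, "az": 0, "x": 0, "y": 0, "z": -0.006, "claw": 0},
    {"ax": 0, "ay": 0, "az": 0, "x": 0, "y": 0, "z": -0.012, "claw": 0},
    {"ax": 0, "ay": 0, "az": 0, "x": 0, "y": 0, "z": -0.012, "claw": 0}
  ]
}}

```text
time_s: 4.65
tool_pos: [0.5764, -0.0827, 0.0335]
tool_rot: [-180.0, 0.1, -9.2]
force: [0.1, -0.1, 0.7]
grip_width: 0.0001
```

Call:
{"method": "step_arm", "body": {
  "series": [
    {"ax": 0, "ay": 0, "az": 0, "x": 0, "y": 0, "z": -0.003, "claw": 0},
    {"ax": 0, "ay": 0, "az": 0, "x": 0, "y": 0, "z": -0.003, "claw": 0}
  ]
}}

```text
time_s: 4.85
tool_pos: [0.5772, -0.0829, 0.0315]
tool_rot: [180.0, 0.0, -9.2]
force: [-0.8, 0.1, -0.3]
grip_width: 0.0009
```

Call:
{"method": "step_arm", "body": {
  "series": [
    {"ax": 0, "ay": 0, "az": 0, "x": 0, "y": 0, "z": -0.003, "claw": 0},
    {"ax": 0, "ay": 0, "az": 0, "x": 0, "y": 0, "z": -0.003, "claw": 0}
  ]
}}

```text
time_s: 5.05
tool_pos: [0.5777, -0.083, 0.029]
tool_rot: [180.0, -0.0, -9.2]
force: [-0.5, 0.5, 0.1]
grip_width: 0.0006
```

Call:
{"method": "step_arm", "body": {
  "series": [
    {"ax": 0, "ay": 0, "az": 0, "x": 0, "y": 0, "z": -0.002, "claw": 0},
    {"ax": 0, "ay": 0, "az": 0, "x": 0, "y": 0, "z": -0.002, "claw": 0}
  ]
}}

```text
time_s: 5.25
tool_pos: [0.5778, -0.083, 0.0288]
tool_rot: [180.0, -0.0, -9.2]
force: [-4.6, 0.3, 11.1]
grip_width: 0.0002
```

```bash
python3 - <<'E'
from h import *
o=status.get_obs();print(o['tool_pos'],o['force'],o['wrist_torque'],o['time_s'])
cv2.imwrite('pics/side5.png',vision.read_camera('side')[:,:,::-1])
crop('pics/side5.png',250,150,330,220,8,'pics/side5z.png')
o=status.get_obs();print(o['tool_pos'],o['force'],o['wrist_torque'],o['time_s'])
E
```

```text
[ 0.57777983 -0.08302526  0.02884838] [-4.61874149  0.32006053 11.06059178] [ 0.10971771  0.97762342 -0.00795334] 5.25
[ 0.57775133 -0.08299504  0.02885443] [-4.20490533  0.35530116 11.25009531] [0.13594612 0.96413764 0.02188678] 5.3
```

View pics/side5z.png

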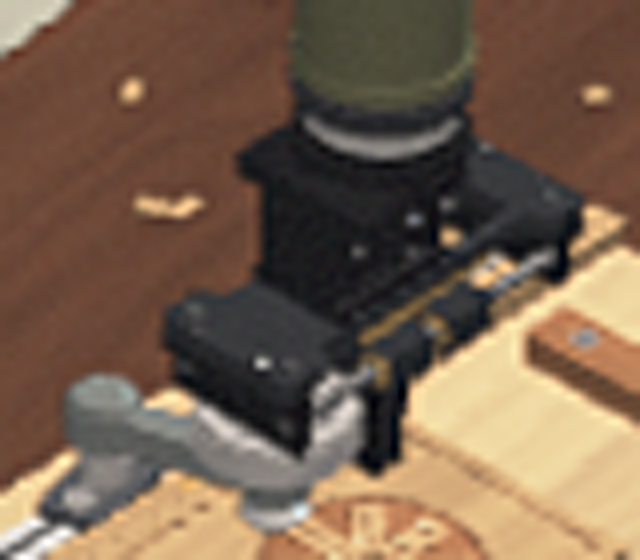

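Tip contact is clear: the moments match an 11 N force at the tip, not at the body. So tip z = TCP z + 13 mm, and I'll use that from here. For the tip at 0.086 the TCP goes to 0.073. I'll rise and then feel for the rim.

Call:
{"method": "step_arm", "body": {
  "series": [
    {"ax": 0, "ay": 0, "az": 0, "x": 0, "y": 0, "z": 0.02, "claw": 0},
    {"ax": 0, "ay": 0, "az": 0, "x": 0, "y": 0, "z": 0.046, "claw": 0},
    {"ax": 0, "ay": 0, "az": 0, "x": 0.0005, "y": 0.0035, "z": 0.046, "claw": 0},
    {"ax": 0, "ay": 0, "az": 0, "x": 0.0007, "y": 0.0045, "z": 0.046, "claw": 0},
    {"ax": 0, "ay": 0, "az": 0, "x": 0.0007, "y": 0.0045, "z": 0.046, "claw": 0}
  ]
}}

```text
time_s: 5.8
tool_pos: [0.5774, -0.0781, 0.072]
tool_rot: [180.0, 0.1, -9.2]
force: [0.5, 0.1, -0.2]
grip_width: 0.0004
```

Call:
{"method": "step_arm", "body": {
  "series": [
    {"ax": 0, "ay": 0, "az": 0, "x": 0.0002, "y": 0.001, "z": 0, "claw": 0},
    {"ax": 0, "ay": 0, "az": 0, "x": 0.0002, "y": 0.001, "z": 0, "claw": 0}
  ]
}}

```text
time_s: 6.0
tool_pos: [0.5778, -0.0773, 0.072]
tool_rot: [-180.0, 0.1, -9.2]
force: [0.2, -0.5, 0.0]
grip_width: 0.0004
```

Call:
{"method": "step_arm", "body": {
  "series": [
    {"ax": 0, "ay": 0, "az": 0, "x": 0.0002, "y": 0.001, "z": 0, "claw": 0},
    {"ax": 0, "ay": 0, "az": 0, "x": 0.0002, "y": 0.001, "z": 0, "claw": 0}
  ]
}}

```text
time_s: 6.2
tool_pos: [0.5784, -0.0763, 0.0727]
tool_rot: [-180.0, 0.0, -9.2]
force: [-0.4, -0.7, -0.3]
grip_width: 0.0002
```

Call:
{"method": "step_arm", "body": {
  "series": [
    {"ax": 0, "ay": 0, "az": 0, "x": 0.0002, "y": 0.001, "z": 0, "claw": 0},
    {"ax": 0, "ay": 0, "az": 0, "x": 0.0002, "y": 0.001, "z": 0, "claw": 0}
  ]
}}

```text
time_s: 6.4
tool_pos: [0.5788, -0.0753, 0.073]
tool_rot: [-180.0, -0.0, -9.2]
force: [0.2, 1.2, 0.4]
grip_width: 0.0003
```

Call:
{"method": "step_arm", "body": {
  "series": [
    {"ax": 0, "ay": 0, "az": 0, "x": 0.0002, "y": 0.001, "z": 0, "claw": 0},
    {"ax": 0, "ay": 0, "az": 0, "x": 0.0002, "y": 0.001, "z": 0, "claw": 0}
  ]
}}

```text
time_s: 6.6
tool_pos: [0.579, -0.0744, 0.073]
tool_rot: [180.0, -0.0, -9.2]
force: [-0.3, 0.6, 0.2]
grip_width: 0.0001
```

Call:
{"method": "step_arm", "body": {
  "series": [
    {"ax": 0, "ay": 0, "az": 0, "x": 0.0003, "y": 0.0015, "z": 0, "claw": 0},
    {"ax": 0, "ay": 0, "az": 0, "x": 0.0003, "y": 0.0015, "z": 0, "claw": 0}
  ]
}}

```text
time_s: 6.8
tool_pos: [0.5791, -0.0743, 0.073]
tool_rot: [179.9, 0.0, -9.2]
force: [-1.3, -3.7, 1.2]
grip_width: 0.0002
```

Call:
{"method": "step_arm", "body": {
  "series": [
    {"ax": 0, "ay": 0, "az": 0, "x": 0.0002, "y": 0.0015, "z": 0, "claw": 0},
    {"ax": 0, "ay": 0, "az": 0, "x": 0.0002, "y": 0.0015, "z": 0, "claw": 0}
  ]
}}

```text
time_s: 7.0
tool_pos: [0.5792, -0.0741, 0.0731]
tool_rot: [179.8, 0.0, -9.3]
force: [-1.0, -5.9, 0.6]
grip_width: 0.0006
```

Call:
{"method": "step_arm", "body": {
  "series": [
    {"ax": 0, "ay": 0, "az": 0, "x": 0.0003, "y": 0.0015, "z": 0, "claw": 0},
    {"ax": 0, "ay": 0, "az": 0, "x": 0.0003, "y": 0.0015, "z": 0, "claw": 0}
  ]
}}

```text
time_s: 7.2
tool_pos: [0.5793, -0.074, 0.0731]
tool_rot: [179.7, 0.0, -9.3]
force: [-1.2, -7.8, 2.8]
grip_width: 0.0003
```

Contact with the rim is firm, about 8 N and compliant. Next I work out waypoints that take the finger round the rim: a rounded rectangle about the axis, with a light press.

```bash
cat > orb.py <<'E'
import sys, json, numpy as np
from h import R
C=np.array([.5819,-.0211]); ux=np.array([.9871,-.1599]); uy=np.array([.1599,.9871])
W=np.array([.0133,-.0069]); a,b=.0095,.0098
def path(s,r):
    q=np.pi/2*.036
    L=[2*a,q,2*b,q]*2; s=s%(sum(L[:4])*1)
    seq=[('f',np.array([-a,-b]),np.array([1,0]),2*a,-90),('c',np.array([a,-b]),None,q,-90),
         ('f',np.array([a,-b]),np.array([0,1]),2*b,0),('c',np.array([a,b]),None,q,0),
         ('f',np.array([a,b]),np.array([-1,0]),2*a,90),('c',np.array([-a,b]),None,q,90),
         ('f',np.array([-a,b]),np.array([0,-1]),2*b,180),('c',np.array([-a,-b]),None,q,180)]
    for k,p,d,l,an in seq:
        if s<=l:
            if k=='f': an=np.radians(an); return p+d*s+r*np.array([np.cos(an),np.sin(an)]),an
            an=np.radians(an)+np.pi/2*s/l; return p+r*np.array([np.cos(an),np.sin(an)]),an
        s-=l
def path2(s,r):
    per=4*(a+b)+4*np.pi/2*.036
    return path(s%per,r)
def rows(cmd,s0,ds,n,press,dz=.0):
    for i in range(1,n+1):
        p,an=path2(s0+ds*i,.036-press)
        w=C+(W[0]+p[0])*ux+(W[1]+p[1])*uy
        print(json.dumps({"ax":0,"ay":0,"az":0,"x":round(w[0]-cmd[0],4),"y":round(w[1]-cmd[1],4),"z":round(dz*i/n,4),"claw":0}), "#",round(np.degrees(an)))
    print('next cmd',w.round(4),'s',round(s0+ds*n,4))
E
python3 - <<'E'
from orb import *
rows((.5798,-.0695),.002,.005,12,.0035,.001)
E
```

```text
{"ax": 0, "ay": 0, "az": 0, "x": 0.0049, "y": -0.0019, "z": 0.0001, "claw": 0} # -90
{"ax": 0, "ay": 0, "az": 0, "x": 0.0098, "y": -0.0027, "z": 0.0002, "claw": 0} # -90
{"ax": 0, "ay": 0, "az": 0, "x": 0.0148, "y": -0.0035, "z": 0.0003, "claw": 0} # -90
{"ax": 0, "ay": 0, "az": 0, "x": 0.0194, "y": -0.0041, "z": 0.0003, "claw": 0} # -85
{"ax": 0, "ay": 0, "az": 0, "x": 0.0239, "y": -0.0042, "z": 0.0004, "claw": 0} # -77
{"ax": 0, "ay": 0, "az": 0, "x": 0.0284, "y": -0.0036, "z": 0.0005, "claw": 0} # -69
{"ax": 0, "ay": 0, "az": 0, "x": 0.0328, "y": -0.0024, "z": 0.0006, "claw": 0} # -61
{"ax": 0, "ay": 0, "az": 0, "x": 0.0369, "y": -0.0006, "z": 0.0007, "claw": 0} # -53
{"ax": 0, "ay": 0, "az": 0, "x": 0.0407, "y": 0.0018, "z": 0.0008, "claw": 0} # -45
{"ax": 0, "ay": 0, "az": 0, "x": 0.0442, "y": 0.0046, "z": 0.0008, "claw": 0} # -37
{"ax": 0, "ay": 0, "az": 0, "x": 0.0473, "y": 0.0079, "z": 0.0009, "claw": 0} # -30
{"ax": 0, "ay": 0, "az": 0, "x": 0.0499, "y": 0.0116, "z": 0.001, "claw": 0} # -22
next cmd [ 0.6297 -0.0579] s 0.062
```

Call:
{"method": "step_arm", "body": {
  "series": [
    {"ax": 0, "ay": 0, "az": 0, "x": 0.005, "y": -0.0015, "z": 0, "claw": 0},
    {"ax": 0, "ay": 0, "az": 0, "x": 0.01, "y": -0.0025, "z": 0, "claw": 0},
    {"ax": 0, "ay": 0, "az": 0, "x": 0.015, "y": -0.0035, "z": 0, "claw": 0},
    {"ax": 0, "ay": 0, "az": 0, "x": 0.0195, "y": -0.004, "z": 0, "claw": 0},
    {"ax": 0, "ay": 0, "az": 0, "x": 0.024, "y": -0.004, "z": 0.0005, "claw": 0},
    {"ax": 0, "ay": 0, "az": 0, "x": 0.0285, "y": -0.0035, "z": 0.0005, "claw": 0}
  ]
}}

```text
time_s: 7.8
tool_pos: [0.608, -0.0763, 0.0732]
tool_rot: [179.8, 0.0, -9.3]
force: [-0.1, -4.9, -0.8]
grip_width: 0.0005
```

```bash
cat > dim.py <<'E'
from h import *
import sys
def look(tag):
    im=vision.read_camera('side')[:,:,::-1]; cv2.imwrite(f'pics/{tag}.png',im); crop(f'pics/{tag}.png',250,150,330,220,8,f'pics/{tag}z.png')
    o=status.get_obs();print(o['tool_pos'].round(4),np.round(o['force'],1),np.round(o['wrist_torque'],2),o['time_s'])
look(sys.argv[1])
E
python3 dim.py s6
```

```text
[ 0.6089 -0.076   0.0732] [ 0.4 -5.2 -1.3] [-1.21 -0.07  0.05] 7.85
```

View pics/s6z.png

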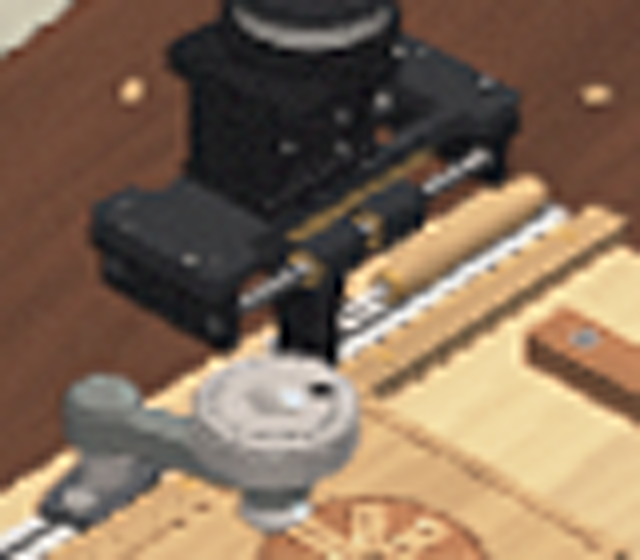

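It works: the dimple moved from (320,410) to (320,388), which is anticlockwise. I'll add a dimple-angle readout and carry on.

```bash
cat >> dim.py <<'E'
def dimple(tag,zt=.102):
    im=cv2.imread(f'pics/{tag}.png'); g=cv2.cvtColor(im,cv2.COLOR_BGR2GRAY)
    k=8; G=cv2.resize(g,None,fx=k,fy=k,interpolation=cv2.INTER_CUBIC)
    Wc=np.array([.594,-.0302,zt]); 
    # disc mask radius 27 mm on the wheel top
    pts=np.array([proj('side',Wc+.027*np.array([np.cos(t),np.sin(t),0])) for t in np.linspace(0,6.28,60)])
    m=np.zeros_like(G); cv2.fillPoly(m,[((pts+.5)*k-.5).round().astype(np.int32)],255)
    v=np.where(m>0,G,255); 
    mm=((v<110)).astype(np.uint8); n,l,st,ce=cv2.connectedComponentsWithStats(mm)
    for i in range(1,n):
        if st[i,4]>30:
            c=(ce[i]+.5)/k-.5; p=onz('side',*c,zt)-Wc
            print('dark',st[i,4],c.round(1),'r',(1000*np.hypot(*p[:2])).round(1),'ang',np.degrees(np.arctan2(p[1],p[0])).round(1))
dimple(sys.argv[1],float(sys.argv[2]) if len(sys.argv)>2 else .102)
E
sed 's/^look(sys.*$//' dim.py > dimonly.py
python3 dimonly.py side0; python3 dimonly.py s6
python3 - <<'E'
from orb import *
rows((.6083,-.073),.032,.005,12,.0035,.001)
E
```

```text
dark 214 [289.5 201.2] r 19.2 ang -169.3
dark 208 [289.7 198.2] r 20.4 ang -120.8
{"ax": 0, "ay": 0, "az": 0, "x": 0.0043, "y": 0.0011, "z": 0.0001, "claw": 0} # -61
{"ax": 0, "ay": 0, "az": 0, "x": 0.0084, "y": 0.0029, "z": 0.0002, "claw": 0} # -53
{"ax": 0, "ay": 0, "az": 0, "x": 0.0122, "y": 0.0053, "z": 0.0003, "claw": 0} # -45
{"ax": 0, "ay": 0, "az": 0, "x": 0.0157, "y": 0.0081, "z": 0.0003, "claw": 0} # -37
{"ax": 0, "ay": 0, "az": 0, "x": 0.0188, "y": 0.0114, "z": 0.0004, "claw": 0} # -30
{"ax": 0, "ay": 0, "az": 0, "x": 0.0214, "y": 0.0151, "z": 0.0005, "claw": 0} # -22
{"ax": 0, "ay": 0, "az": 0, "x": 0.0234, "y": 0.0192, "z": 0.0006, "claw": 0} # -14
{"ax": 0, "ay": 0, "az": 0, "x": 0.0248, "y": 0.0234, "z": 0.0007, "claw": 0} # -6
{"ax": 0, "ay": 0, "az": 0, "x": 0.0257, "y": 0.028, "z": 0.0008, "claw": 0} # 0
{"ax": 0, "ay": 0, "az": 0, "x": 0.0265, "y": 0.0329, "z": 0.0008, "claw": 0} # 0
{"ax": 0, "ay": 0, "az": 0, "x": 0.0273, "y": 0.0379, "z": 0.0009, "claw": 0} # 0
{"ax": 0, "ay": 0, "az": 0, "x": 0.0281, "y": 0.0428, "z": 0.001, "claw": 0} # 0
next cmd [ 0.6364 -0.0302] s 0.092
```

That's 48° turned with no slip, and the dimple radius comes out at 20 mm as it should. Continuing.

Call:
{"method": "step_arm", "body": {
  "series": [
    {"ax": 0, "ay": 0, "az": 0, "x": 0.0045, "y": 0.001, "z": 0, "claw": 0},
    {"ax": 0, "ay": 0, "az": 0, "x": 0.0085, "y": 0.003, "z": 0, "claw": 0},
    {"ax": 0, "ay": 0, "az": 0, "x": 0.012, "y": 0.0055, "z": 0, "claw": 0},
    {"ax": 0, "ay": 0, "az": 0, "x": 0.0155, "y": 0.008, "z": 0, "claw": 0},
    {"ax": 0, "ay": 0, "az": 0, "x": 0.019, "y": 0.0115, "z": 0.0005, "claw": 0},
    {"ax": 0, "ay": 0, "az": 0, "x": 0.0215, "y": 0.015, "z": 0.0005, "claw": 0},
    {"ax": 0, "ay": 0, "az": 0, "x": 0.0235, "y": 0.019, "z": 0.0005, "claw": 0},
    {"ax": 0, "ay": 0, "az": 0, "x": 0.025, "y": 0.0235, "z": 0.0005, "claw": 0},
    {"ax": 0, "ay": 0, "az": 0, "x": 0.0255, "y": 0.028, "z": 0.001, "claw": 0},
    {"ax": 0, "ay": 0, "az": 0, "x": 0.0265, "y": 0.033, "z": 0.001, "claw": 0},
    {"ax": 0, "ay": 0, "az": 0, "x": 0.0275, "y": 0.038, "z": 0.001, "claw": 0},
    {"ax": 0, "ay": 0, "az": 0, "x": 0.028, "y": 0.043, "z": 0.001, "claw": 0}
  ]
}}

```text
time_s: 9.05
tool_pos: [0.6405, -0.0311, 0.0753]
tool_rot: [-179.9, -0.5, -9.2]
force: [8.9, -3.2, -3.7]
grip_width: 0.0006
```

```bash
python3 dim.py s7
python3 - <<'E'
from orb import *
rows((.6363,-.030),.092,.005,12,.0035,.001)
E
```

```text
[ 0.6406 -0.0296  0.0754] [ 9.3 -1.8 -5.1] [-0.4  -2.15  0.09] 9.1
dark 179 [281.2 196. ] r 23.4 ang -29.4
{"ax": 0, "ay": 0, "az": 0, "x": 0.0009, "y": 0.0046, "z": 0.0001, "claw": 0} # 3
{"ax": 0, "ay": 0, "az": 0, "x": 0.0011, "y": 0.0091, "z": 0.0002, "claw": 0} # 11
{"ax": 0, "ay": 0, "az": 0, "x": 0.0006, "y": 0.0136, "z": 0.0003, "claw": 0} # 19
{"ax": 0, "ay": 0, "az": 0, "x": -0.0005, "y": 0.018, "z": 0.0003, "claw": 0} # 27
{"ax": 0, "ay": 0, "az": 0, "x": -0.0021, "y": 0.0221, "z": 0.0004, "claw": 0} # 35
{"ax": 0, "ay": 0, "az": 0, "x": -0.0043, "y": 0.0261, "z": 0.0005, "claw": 0} # 43
{"ax": 0, "ay": 0, "az": 0, "x": -0.0071, "y": 0.0296, "z": 0.0006, "claw": 0} # 51
{"ax": 0, "ay": 0, "az": 0, "x": -0.0103, "y": 0.0328, "z": 0.0007, "claw": 0} # 59
{"ax": 0, "ay": 0, "az": 0, "x": -0.0139, "y": 0.0355, "z": 0.0008, "claw": 0} # 67
{"ax": 0, "ay": 0, "az": 0, "x": -0.0179, "y": 0.0377, "z": 0.0008, "claw": 0} # 75
{"ax": 0, "ay": 0, "az": 0, "x": -0.0221, "y": 0.0392, "z": 0.0009, "claw": 0} # 83
{"ax": 0, "ay": 0, "az": 0, "x": -0.0582, "y": -0.0403, "z": 0.001, "claw": 0} # -90
next cmd [ 0.5781 -0.0703] s 0.152
```

View pics/s7z.png

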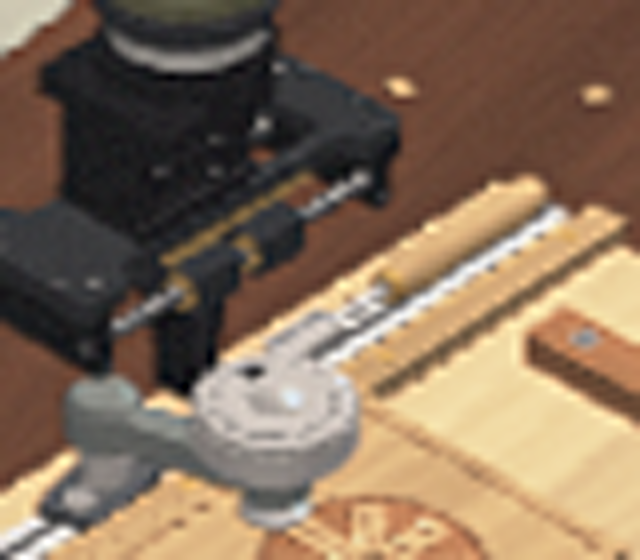

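```bash
sed -i 's/; s=s%(sum(L\[:4\])\*1)//' orb.py
python3 - <<'E'
from orb import *
rows((.6363,-.030),.092,.005,12,.0035,.001)
E
```

```text
{"ax": 0, "ay": 0, "az": 0, "x": 0.0009, "y": 0.0046, "z": 0.0001, "claw": 0} # 3
{"ax": 0, "ay": 0, "az": 0, "x": 0.0011, "y": 0.0091, "z": 0.0002, "claw": 0} # 11
{"ax": 0, "ay": 0, "az": 0, "x": 0.0006, "y": 0.0136, "z": 0.0003, "claw": 0} # 19
{"ax": 0, "ay": 0, "az": 0, "x": -0.0005, "y": 0.018, "z": 0.0003, "claw": 0} # 27
{"ax": 0, "ay": 0, "az": 0, "x": -0.0021, "y": 0.0221, "z": 0.0004, "claw": 0} # 35
{"ax": 0, "ay": 0, "az": 0, "x": -0.0043, "y": 0.0261, "z": 0.0005, "claw": 0} # 43
{"ax": 0, "ay": 0, "az": 0, "x": -0.0071, "y": 0.0296, "z": 0.0006, "claw": 0} # 51
{"ax": 0, "ay": 0, "az": 0, "x": -0.0103, "y": 0.0328, "z": 0.0007, "claw": 0} # 59
{"ax": 0, "ay": 0, "az": 0, "x": -0.0139, "y": 0.0355, "z": 0.0008, "claw": 0} # 67
{"ax": 0, "ay": 0, "az": 0, "x": -0.0179, "y": 0.0377, "z": 0.0008, "claw": 0} # 75
{"ax": 0, "ay": 0, "az": 0, "x": -0.0221, "y": 0.0392, "z": 0.0009, "claw": 0} # 83
{"ax": 0, "ay": 0, "az": 0, "x": -0.0265, "y": 0.0402, "z": 0.001, "claw": 0} # 90
next cmd [0.6098 0.0102] s 0.152
```

Call:
{"method": "step_arm", "body": {
  "series": [
    {"ax": 0, "ay": 0, "az": 0, "x": 0.0015, "y": 0.0045, "z": 0, "claw": 0},
    {"ax": 0, "ay": 0, "az": 0, "x": 0.0015, "y": 0.009, "z": 0, "claw": 0},
    {"ax": 0, "ay": 0, "az": 0, "x": 0.001, "y": 0.0135, "z": 0, "claw": 0},
    {"ax": 0, "ay": 0, "az": 0, "x": 0, "y": 0.018, "z": 0, "claw": 0},
    {"ax": 0, "ay": 0, "az": 0, "x": -0.002, "y": 0.022, "z": 0.0005, "claw": 0},
    {"ax": 0, "ay": 0, "az": 0, "x": -0.0045, "y": 0.026, "z": 0.0005, "claw": 0},
    {"ax": 0, "ay": 0, "az": 0, "x": -0.007, "y": 0.0295, "z": 0.0005, "claw": 0},
    {"ax": 0, "ay": 0, "az": 0, "x": -0.0105, "y": 0.033, "z": 0.0005, "claw": 0},
    {"ax": 0, "ay": 0, "az": 0, "x": -0.014, "y": 0.0355, "z": 0.001, "claw": 0},
    {"ax": 0, "ay": 0, "az": 0, "x": -0.018, "y": 0.0375, "z": 0.001, "claw": 0},
    {"ax": 0, "ay": 0, "az": 0, "x": -0.022, "y": 0.039, "z": 0.001, "claw": 0},
    {"ax": 0, "ay": 0, "az": 0, "x": -0.0265, "y": 0.04, "z": 0.001, "claw": 0}
  ]
}}

```text
time_s: 10.3
tool_pos: [0.6091, 0.0117, 0.0757]
tool_rot: [-179.9, 0.1, -9.1]
force: [3.3, 4.2, 1.1]
grip_width: 0.0007
```

```bash
python3 dim.py s8 .104
python3 - <<'E'
from orb import *
rows((.6098,.010),.152,.005,12,.0035,.001)
E
```

```text
[0.6082 0.012  0.0756] [1.6 6.  2.2] [ 1.08 -0.3  -0.08] 10.35
dark 594 [277.7 199.6] r 22.4 ang 38.6
{"ax": 0, "ay": 0, "az": 0, "x": -0.005, "y": 0.001, "z": 0.0001, "claw": 0} # 90
{"ax": 0, "ay": 0, "az": 0, "x": -0.0099, "y": 0.0018, "z": 0.0002, "claw": 0} # 90
{"ax": 0, "ay": 0, "az": 0, "x": -0.0148, "y": 0.0026, "z": 0.0003, "claw": 0} # 90
{"ax": 0, "ay": 0, "az": 0, "x": -0.0197, "y": 0.0034, "z": 0.0003, "claw": 0} # 92
{"ax": 0, "ay": 0, "az": 0, "x": -0.0242, "y": 0.0037, "z": 0.0004, "claw": 0} # 100
{"ax": 0, "ay": 0, "az": 0, "x": -0.0287, "y": 0.0033, "z": 0.0005, "claw": 0} # 108
{"ax": 0, "ay": 0, "az": 0, "x": -0.033, "y": 0.0023, "z": 0.0006, "claw": 0} # 116
{"ax": 0, "ay": 0, "az": 0, "x": -0.0373, "y": 0.0007, "z": 0.0007, "claw": 0} # 124
{"ax": 0, "ay": 0, "az": 0, "x": -0.0412, "y": -0.0015, "z": 0.0008, "claw": 0} # 132
{"ax": 0, "ay": 0, "az": 0, "x": -0.0448, "y": -0.0042, "z": 0.0008, "claw": 0} # 140
{"ax": 0, "ay": 0, "az": 0, "x": -0.0481, "y": -0.0073, "z": 0.0009, "claw": 0} # 148
{"ax": 0, "ay": 0, "az": 0, "x": -0.0508, "y": -0.0109, "z": 0.001, "claw": 0} # 156
next cmd [ 0.559  -0.0009] s 0.212
```

View pics/s8z.png

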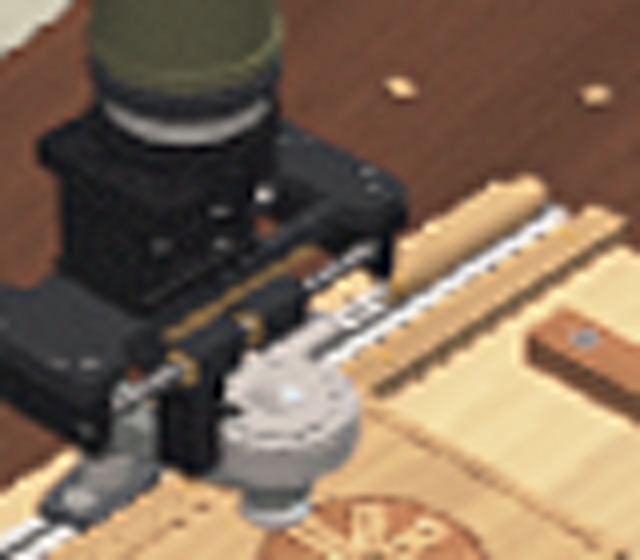

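The dimple is just visible beside the finger at (235,410), consistent with no slip. Next arc.

Call:
{"method": "step_arm", "body": {
  "series": [
    {"ax": 0, "ay": 0, "az": 0, "x": -0.005, "y": 0.001, "z": 0, "claw": 0},
    {"ax": 0, "ay": 0, "az": 0, "x": -0.01, "y": 0.002, "z": 0, "claw": 0},
    {"ax": 0, "ay": 0, "az": 0, "x": -0.015, "y": 0.0025, "z": 0, "claw": 0},
    {"ax": 0, "ay": 0, "az": 0, "x": -0.0195, "y": 0.0035, "z": 0, "claw": 0},
    {"ax": 0, "ay": 0, "az": 0, "x": -0.024, "y": 0.0035, "z": 0.0005, "claw": 0},
    {"ax": 0, "ay": 0, "az": 0, "x": -0.0285, "y": 0.0035, "z": 0.0005, "claw": 0},
    {"ax": 0, "ay": 0, "az": 0, "x": -0.033, "y": 0.0025, "z": 0.0005, "claw": 0},
    {"ax": 0, "ay": 0, "az": 0, "x": -0.0375, "y": 0.0005, "z": 0.0005, "claw": 0},
    {"ax": 0, "ay": 0, "az": 0, "x": -0.041, "y": -0.0015, "z": 0.001, "claw": 0},
    {"ax": 0, "ay": 0, "az": 0, "x": -0.045, "y": -0.004, "z": 0.001, "claw": 0},
    {"ax": 0, "ay": 0, "az": 0, "x": -0.048, "y": -0.0075, "z": 0.001, "claw": 0},
    {"ax": 0, "ay": 0, "az": 0, "x": -0.051, "y": -0.011, "z": 0.001, "claw": 0}
  ]
}}

```text
time_s: 11.55
tool_pos: [0.5563, -0.0011, 0.0759]
tool_rot: [180.0, 0.3, -9.2]
force: [-3.4, 5.3, 2.9]
grip_width: 0.0001
```

```bash
python3 dim.py s9 .104
python3 - <<'E'
from orb import *
rows((.5588,-.001),.212,.005,12,.0035,.001)
E
```

```text
[ 0.5556 -0.0021  0.0758] [-4.2  5.2  4.5] [ 1.15  1.04 -0.02] 11.6
dark 6764 [284.3 199.1] r 1.3 ang -66.3
{"ax": 0, "ay": 0, "az": 0, "x": -0.002, "y": -0.0038, "z": 0.0001, "claw": 0} # 164
{"ax": 0, "ay": 0, "az": 0, "x": -0.0037, "y": -0.008, "z": 0.0002, "claw": 0} # 172
{"ax": 0, "ay": 0, "az": 0, "x": -0.0047, "y": -0.0124, "z": 0.0003, "claw": 0} # 180
{"ax": 0, "ay": 0, "az": 0, "x": -0.0055, "y": -0.0173, "z": 0.0003, "claw": 0} # 180
{"ax": 0, "ay": 0, "az": 0, "x": -0.0063, "y": -0.0223, "z": 0.0004, "claw": 0} # 180
{"ax": 0, "ay": 0, "az": 0, "x": -0.0071, "y": -0.0272, "z": 0.0005, "claw": 0} # 180
{"ax": 0, "ay": 0, "az": 0, "x": -0.0079, "y": -0.0321, "z": 0.0006, "claw": 0} # 180
{"ax": 0, "ay": 0, "az": 0, "x": -0.0083, "y": -0.0366, "z": 0.0007, "claw": 0} # 188
{"ax": 0, "ay": 0, "az": 0, "x": -0.0081, "y": -0.0411, "z": 0.0008, "claw": 0} # 196
{"ax": 0, "ay": 0, "az": 0, "x": -0.0072, "y": -0.0456, "z": 0.0008, "claw": 0} # 204
{"ax": 0, "ay": 0, "az": 0, "x": -0.0058, "y": -0.0498, "z": 0.0009, "claw": 0} # 212
{"ax": 0, "ay": 0, "az": 0, "x": -0.0037, "y": -0.0538, "z": 0.001, "claw": 0} # 220
next cmd [ 0.5551 -0.0548] s 0.272
```

View pics/s9z.png

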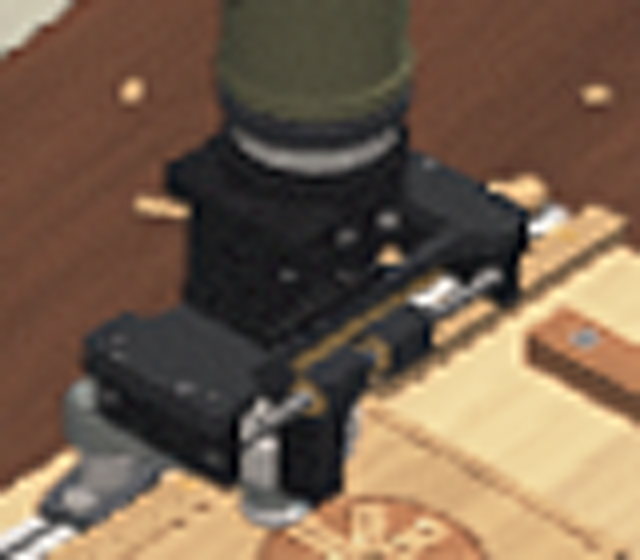

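The wheel is hidden behind the gripper here, and the finger is on the rim at 5 to 6 N. Next arc.

Call:
{"method": "step_arm", "body": {
  "series": [
    {"ax": 0, "ay": 0, "az": 0, "x": -0.002, "y": -0.004, "z": 0, "claw": 0},
    {"ax": 0, "ay": 0, "az": 0, "x": -0.0035, "y": -0.008, "z": 0, "claw": 0},
    {"ax": 0, "ay": 0, "az": 0, "x": -0.0045, "y": -0.0125, "z": 0, "claw": 0},
    {"ax": 0, "ay": 0, "az": 0, "x": -0.0055, "y": -0.0175, "z": 0, "claw": 0},
    {"ax": 0, "ay": 0, "az": 0, "x": -0.006, "y": -0.0225, "z": 0.0005, "claw": 0},
    {"ax": 0, "ay": 0, "az": 0, "x": -0.007, "y": -0.027, "z": 0.0005, "claw": 0},
    {"ax": 0, "ay": 0, "az": 0, "x": -0.008, "y": -0.032, "z": 0.0005, "claw": 0},
    {"ax": 0, "ay": 0, "az": 0, "x": -0.0085, "y": -0.0365, "z": 0.0005, "claw": 0},
    {"ax": 0, "ay": 0, "az": 0, "x": -0.008, "y": -0.041, "z": 0.001, "claw": 0},
    {"ax": 0, "ay": 0, "az": 0, "x": -0.007, "y": -0.0455, "z": 0.001, "claw": 0},
    {"ax": 0, "ay": 0, "az": 0, "x": -0.006, "y": -0.05, "z": 0.001, "claw": 0},
    {"ax": 0, "ay": 0, "az": 0, "x": -0.0035, "y": -0.054, "z": 0.001, "claw": 0}
  ]
}}

```text
time_s: 12.8
tool_pos: [0.5537, -0.0574, 0.0766]
tool_rot: [179.9, 0.2, -9.3]
force: [-6.3, -1.5, -1.7]
grip_width: 0.0003
```

```bash
python3 dim.py s10 .105
python3 - <<'E'
from orb import *
rows((.5553,-.055),.272,.005,12,.0035,.001)
E
```

```text
[ 0.5544 -0.0584  0.0767] [-3.9 -1.4 -3. ] [-0.36  1.03  0.01] 12.85
dark 3695 [285.7 197.4] r 10.4 ang -83.6
{"ax": 0, "ay": 0, "az": 0, "x": 0.0023, "y": -0.0036, "z": 0.0001, "claw": 0} # 228
{"ax": 0, "ay": 0, "az": 0, "x": 0.0054, "y": -0.0069, "z": 0.0002, "claw": 0} # 236
{"ax": 0, "ay": 0, "az": 0, "x": 0.0089, "y": -0.0097, "z": 0.0003, "claw": 0} # 244
{"ax": 0, "ay": 0, "az": 0, "x": 0.0128, "y": -0.0121, "z": 0.0003, "claw": 0} # 252
{"ax": 0, "ay": 0, "az": 0, "x": 0.0169, "y": -0.0138, "z": 0.0004, "claw": 0} # 260
{"ax": 0, "ay": 0, "az": 0, "x": 0.0212, "y": -0.015, "z": 0.0005, "claw": 0} # 268
{"ax": 0, "ay": 0, "az": 0, "x": 0.026, "y": -0.0158, "z": 0.0006, "claw": 0} # -90
{"ax": 0, "ay": 0, "az": 0, "x": 0.031, "y": -0.0166, "z": 0.0007, "claw": 0} # -90
{"ax": 0, "ay": 0, "az": 0, "x": 0.0359, "y": -0.0174, "z": 0.0008, "claw": 0} # -90
{"ax": 0, "ay": 0, "az": 0, "x": 0.0408, "y": -0.0182, "z": 0.0008, "claw": 0} # -90
{"ax": 0, "ay": 0, "az": 0, "x": 0.0454, "y": -0.0187, "z": 0.0009, "claw": 0} # -83
{"ax": 0, "ay": 0, "az": 0, "x": 0.0499, "y": -0.0185, "z": 0.001, "claw": 0} # -75
next cmd [ 0.6052 -0.0735] s 0.332
```

View pics/s10z.png

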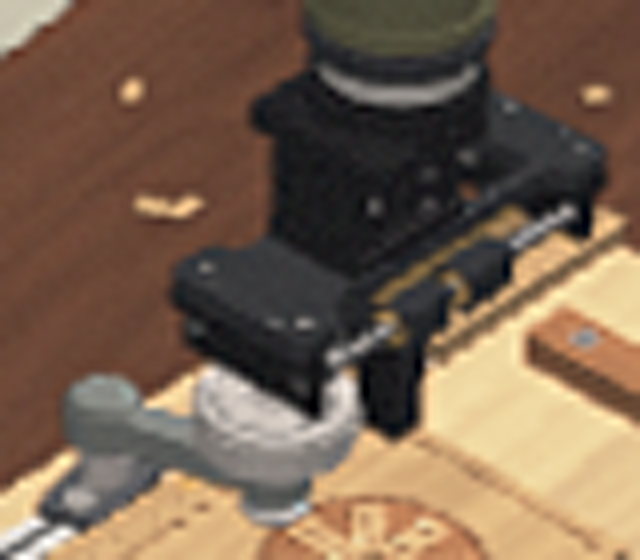

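Call:
{"method": "step_arm", "body": {
  "series": [
    {"ax": 0, "ay": 0, "az": 0, "x": 0.0025, "y": -0.0035, "z": 0, "claw": 0},
    {"ax": 0, "ay": 0, "az": 0, "x": 0.0055, "y": -0.007, "z": 0, "claw": 0},
    {"ax": 0, "ay": 0, "az": 0, "x": 0.009, "y": -0.0095, "z": 0, "claw": 0},
    {"ax": 0, "ay": 0, "az": 0, "x": 0.013, "y": -0.012, "z": 0, "claw": 0},
    {"ax": 0, "ay": 0, "az": 0, "x": 0.017, "y": -0.014, "z": 0.0005, "claw": 0},
    {"ax": 0, "ay": 0, "az": 0, "x": 0.021, "y": -0.015, "z": 0.0005, "claw": 0},
    {"ax": 0, "ay": 0, "az": 0, "x": 0.026, "y": -0.016, "z": 0.0005, "claw": 0},
    {"ax": 0, "ay": 0, "az": 0, "x": 0.031, "y": -0.0165, "z": 0.0005, "claw": 0},
    {"ax": 0, "ay": 0, "az": 0, "x": 0.036, "y": -0.0175, "z": 0.001, "claw": 0},
    {"ax": 0, "ay": 0, "az": 0, "x": 0.041, "y": -0.018, "z": 0.001, "claw": 0},
    {"ax": 0, "ay": 0, "az": 0, "x": 0.0455, "y": -0.0185, "z": 0.001, "claw": 0},
    {"ax": 0, "ay": 0, "az": 0, "x": 0.05, "y": -0.0185, "z": 0.001, "claw": 0}
  ]
}}

```text
time_s: 14.05
tool_pos: [0.6066, -0.0766, 0.0786]
tool_rot: [179.9, -0.1, -9.3]
force: [-1.7, -4.6, -3.1]
grip_width: 0.0005
```

```bash
python3 dim.py s11 .106
python3 - <<'E'
from orb import *
rows((.6053,-.0735),.332,.005,12,.0035,.001)
E
```

```text
[ 0.6074 -0.0762  0.0788] [ 1.1 -5.5 -2.1] [-1.28  0.03 -0.02] 14.1
dark 196 [280.2 195.7] r 22.1 ang -17.1
{"ax": 0, "ay": 0, "az": 0, "x": 0.0043, "y": 0.0007, "z": 0.0001, "claw": 0} # -67
{"ax": 0, "ay": 0, "az": 0, "x": 0.0086, "y": 0.0021, "z": 0.0002, "claw": 0} # -59
{"ax": 0, "ay": 0, "az": 0, "x": 0.0127, "y": 0.0041, "z": 0.0003, "claw": 0} # -51
{"ax": 0, "ay": 0, "az": 0, "x": 0.0164, "y": 0.0066, "z": 0.0003, "claw": 0} # -43
{"ax": 0, "ay": 0, "az": 0, "x": 0.0198, "y": 0.0096, "z": 0.0004, "claw": 0} # -35
{"ax": 0, "ay": 0, "az": 0, "x": 0.0227, "y": 0.0131, "z": 0.0005, "claw": 0} # -27
{"ax": 0, "ay": 0, "az": 0, "x": 0.0251, "y": 0.0169, "z": 0.0006, "claw": 0} # -19
{"ax": 0, "ay": 0, "az": 0, "x": 0.0269, "y": 0.021, "z": 0.0007, "claw": 0} # -11
{"ax": 0, "ay": 0, "az": 0, "x": 0.0282, "y": 0.0253, "z": 0.0008, "claw": 0} # -3
{"ax": 0, "ay": 0, "az": 0, "x": 0.029, "y": 0.0301, "z": 0.0008, "claw": 0} # 0
{"ax": 0, "ay": 0, "az": 0, "x": 0.0298, "y": 0.035, "z": 0.0009, "claw": 0} # 0
{"ax": 0, "ay": 0, "az": 0, "x": 0.0306, "y": 0.04, "z": 0.001, "claw": 0} # 0
next cmd [ 0.6359 -0.0335] s 0.392
```

View pics/s11z.png

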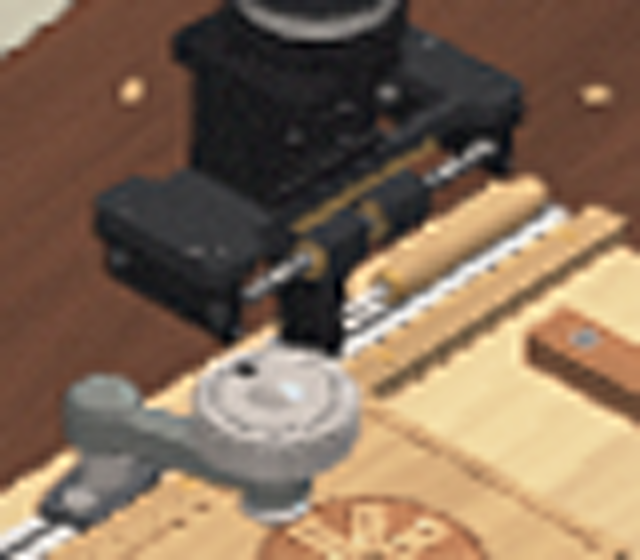

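The dimple is at −17° on its second lap, so about 512° turned, which matches the path length travelled. 208° to go.

Call:
{"method": "step_arm", "body": {
  "series": [
    {"ax": 0, "ay": 0, "az": 0, "x": 0.0045, "y": 0.0005, "z": 0, "claw": 0},
    {"ax": 0, "ay": 0, "az": 0, "x": 0.0085, "y": 0.002, "z": 0, "claw": 0},
    {"ax": 0, "ay": 0, "az": 0, "x": 0.0125, "y": 0.004, "z": 0, "claw": 0},
    {"ax": 0, "ay": 0, "az": 0, "x": 0.0165, "y": 0.0065, "z": 0, "claw": 0},
    {"ax": 0, "ay": 0, "az": 0, "x": 0.02, "y": 0.0095, "z": 0.0005, "claw": 0},
    {"ax": 0, "ay": 0, "az": 0, "x": 0.023, "y": 0.013, "z": 0.0005, "claw": 0},
    {"ax": 0, "ay": 0, "az": 0, "x": 0.0255, "y": 0.017, "z": 0.0005, "claw": 0},
    {"ax": 0, "ay": 0, "az": 0, "x": 0.027, "y": 0.021, "z": 0.0005, "claw": 0},
    {"ax": 0, "ay": 0, "az": 0, "x": 0.0285, "y": 0.0255, "z": 0.001, "claw": 0},
    {"ax": 0, "ay": 0, "az": 0, "x": 0.0295, "y": 0.03, "z": 0.001, "claw": 0},
    {"ax": 0, "ay": 0, "az": 0, "x": 0.03, "y": 0.035, "z": 0.001, "claw": 0},
    {"ax": 0, "ay": 0, "az": 0, "x": 0.031, "y": 0.04, "z": 0.001, "claw": 0}
  ]
}}

```text
time_s: 15.3
tool_pos: [0.6405, -0.0334, 0.0811]
tool_rot: [-179.9, -0.5, -9.2]
force: [5.9, -2.0, -3.6]
grip_width: 0.0009
```

```bash
python3 dim.py s12 .107
python3 - <<'E'
from orb import *
rows((.6363,-.0335),.392,.005,12,.0035,.001)
E
```

```text
[ 0.6407 -0.0319  0.0811] [ 6.3 -1.3 -3.3] [-0.42 -1.45  0.08] 15.35
dark 161 [279.8 201.1] r 20.2 ang 76.8
{"ax": 0, "ay": 0, "az": 0, "x": 0.0004, "y": 0.0049, "z": 0.0001, "claw": 0} # 0
{"ax": 0, "ay": 0, "az": 0, "x": 0.001, "y": 0.0095, "z": 0.0002, "claw": 0} # 6
{"ax": 0, "ay": 0, "az": 0, "x": 0.001, "y": 0.014, "z": 0.0003, "claw": 0} # 13
{"ax": 0, "ay": 0, "az": 0, "x": 0.0003, "y": 0.0185, "z": 0.0003, "claw": 0} # 21
{"ax": 0, "ay": 0, "az": 0, "x": -0.0009, "y": 0.0228, "z": 0.0004, "claw": 0} # 29
{"ax": 0, "ay": 0, "az": 0, "x": -0.0028, "y": 0.0269, "z": 0.0005, "claw": 0} # 37
{"ax": 0, "ay": 0, "az": 0, "x": -0.0052, "y": 0.0308, "z": 0.0006, "claw": 0} # 45
{"ax": 0, "ay": 0, "az": 0, "x": -0.0081, "y": 0.0342, "z": 0.0007, "claw": 0} # 53
{"ax": 0, "ay": 0, "az": 0, "x": -0.0114, "y": 0.0372, "z": 0.0008, "claw": 0} # 61
{"ax": 0, "ay": 0, "az": 0, "x": -0.0152, "y": 0.0398, "z": 0.0008, "claw": 0} # 69
{"ax": 0, "ay": 0, "az": 0, "x": -0.0192, "y": 0.0417, "z": 0.0009, "claw": 0} # 77
{"ax": 0, "ay": 0, "az": 0, "x": -0.0235, "y": 0.0431, "z": 0.001, "claw": 0} # 85
next cmd [0.6128 0.0096] s 0.452
```

View pics/s12z.png

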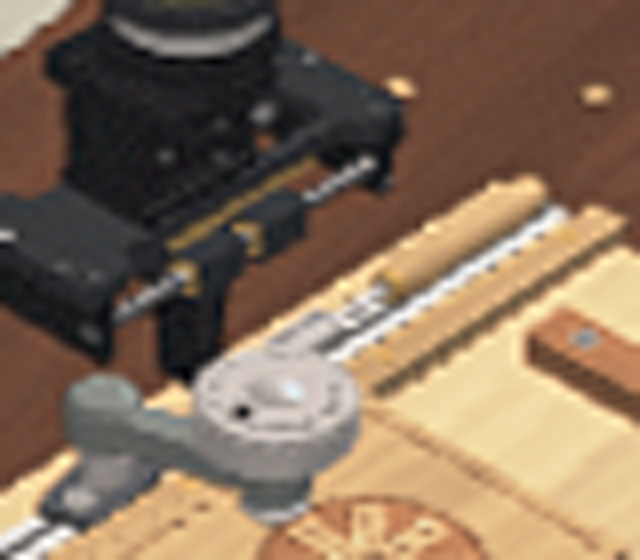

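606° now, dimple at (241,411). 114° to go.

Call:
{"method": "step_arm", "body": {
  "series": [
    {"ax": 0, "ay": 0, "az": 0, "x": 0.001, "y": 0.005, "z": 0, "claw": 0},
    {"ax": 0, "ay": 0, "az": 0, "x": 0.0015, "y": 0.0095, "z": 0, "claw": 0},
    {"ax": 0, "ay": 0, "az": 0, "x": 0.0015, "y": 0.014, "z": 0, "claw": 0},
    {"ax": 0, "ay": 0, "az": 0, "x": 0.0005, "y": 0.0185, "z": 0, "claw": 0},
    {"ax": 0, "ay": 0, "az": 0, "x": -0.001, "y": 0.023, "z": 0.0005, "claw": 0},
    {"ax": 0, "ay": 0, "az": 0, "x": -0.003, "y": 0.027, "z": 0.0005, "claw": 0},
    {"ax": 0, "ay": 0, "az": 0, "x": -0.005, "y": 0.031, "z": 0.0005, "claw": 0},
    {"ax": 0, "ay": 0, "az": 0, "x": -0.008, "y": 0.034, "z": 0.0005, "claw": 0},
    {"ax": 0, "ay": 0, "az": 0, "x": -0.0115, "y": 0.037, "z": 0.001, "claw": 0},
    {"ax": 0, "ay": 0, "az": 0, "x": -0.015, "y": 0.04, "z": 0.001, "claw": 0},
    {"ax": 0, "ay": 0, "az": 0, "x": -0.019, "y": 0.0415, "z": 0.001, "claw": 0},
    {"ax": 0, "ay": 0, "az": 0, "x": -0.0235, "y": 0.043, "z": 0.001, "claw": 0}
  ]
}}

```text
time_s: 16.55
tool_pos: [0.6125, 0.011, 0.0808]
tool_rot: [-179.9, 0.0, -9.1]
force: [3.4, 4.2, 2.3]
grip_width: 0.0004
```

```bash
python3 dim.py s13 .108
python3 - <<'E'
from orb import *
rows((.6128,.0095),.452,.005,5,.0035,.0)
E
```

```text
[0.6115 0.0113 0.0807] [2.5 4.6 3. ] [ 0.94 -0.39 -0.01] 16.6
dark 74 [276.5 198.3] r 26.2 ang 33.7
dark 208 [288.4 200.6] r 18.6 ang 173.1
{"ax": 0, "ay": 0, "az": 0, "x": -0.0046, "y": 0.001, "z": 0.0, "claw": 0} # 90
{"ax": 0, "ay": 0, "az": 0, "x": -0.0096, "y": 0.0018, "z": 0.0, "claw": 0} # 90
{"ax": 0, "ay": 0, "az": 0, "x": -0.0145, "y": 0.0026, "z": 0.0, "claw": 0} # 90
{"ax": 0, "ay": 0, "az": 0, "x": -0.0194, "y": 0.0034, "z": 0.0, "claw": 0} # 90
{"ax": 0, "ay": 0, "az": 0, "x": -0.0241, "y": 0.0041, "z": 0.0, "claw": 0} # 95
next cmd [0.5887 0.0136] s 0.477
```

View pics/s13z.png

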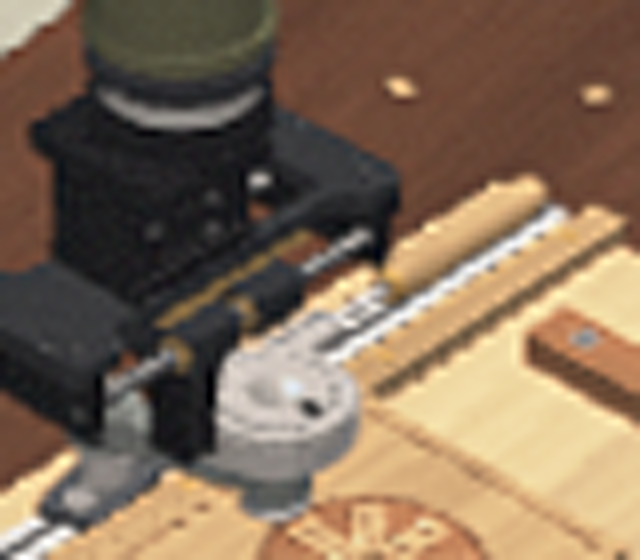

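About 702° now, dimple at (310,407). One more small roll makes it two turns, then I back straight off and rise.

Call:
{"method": "step_arm", "body": {
  "series": [
    {"ax": 0, "ay": 0, "az": 0, "x": -0.0045, "y": 0.001, "z": 0, "claw": 0},
    {"ax": 0, "ay": 0, "az": 0, "x": -0.0095, "y": 0.002, "z": 0, "claw": 0},
    {"ax": 0, "ay": 0, "az": 0, "x": -0.008, "y": 0.01, "z": 0, "claw": 0},
    {"ax": 0, "ay": 0, "az": 0, "x": -0.005, "y": 0.03, "z": 0, "claw": 0},
    {"ax": 0, "ay": 0, "az": 0, "x": -0.005, "y": 0.04, "z": 0.02, "claw": 0},
    {"ax": 0, "ay": 0, "az": 0, "x": -0.015, "y": 0.06, "z": 0.04, "claw": 0},
    {"ax": 0, "ay": 0, "az": 0, "x": -0.03, "y": 0.08, "z": 0.04, "claw": 0},
    {"ax": 0, "ay": 0, "az": 0, "x": -0.04, "y": 0.09, "z": 0.04, "claw": 0}
  ]
}}

```text
time_s: 17.4
tool_pos: [0.5708, 0.1002, 0.1201]
tool_rot: [179.9, 0.1, -9.1]
force: [-0.3, 0.6, -0.4]
grip_width: 0.0002
```

```bash
python3 dim.py s14 .108
python3 - <<'E'
from h import *
cv2.imwrite('pics/top14.png',vision.read_camera('top')[:,:,::-1])
crop('pics/top14.png',180,140,410,270,3.45,'pics/top14z.png')
crop('pics/side0.png',250,150,330,220,8,'pics/side0z.png')
E
```

```text
[0.5691 0.1017 0.1197] [-2.2  0.8 -0.8] [ 0.16  0.16 -0.04] 17.45
dark 1587 [279.3 196.8] r 18.8 ang 7.7
dark 175 [289.5 199.7] r 19.0 ang -168.0
```

View pics/s14z.png

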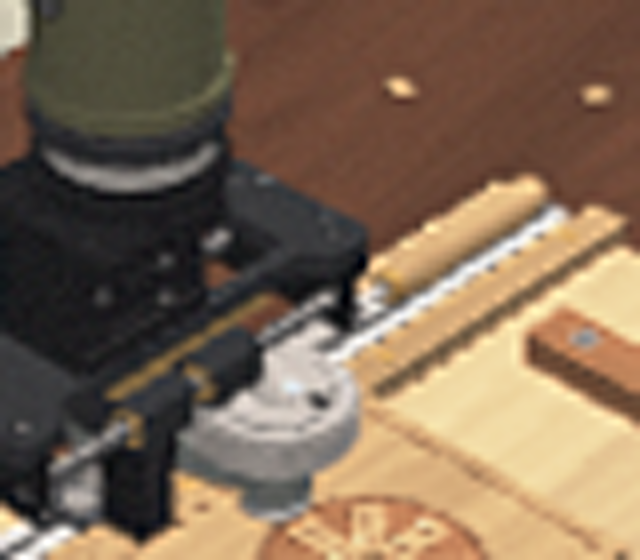

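View pics/top14z.png

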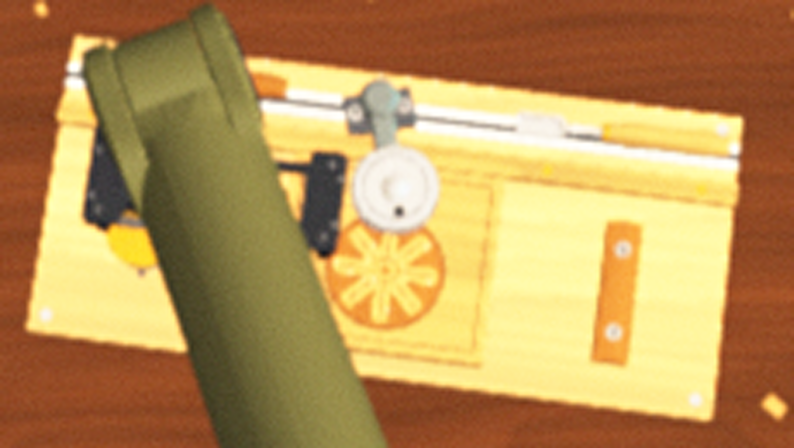

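The wheel stands at two turns: the dimple is back at −168° against −169° at the start, and the top view shows it in the same place. The panel hasn't moved. For the push I tilt the hand 25° towards the robot so the gripper body clears the wheel while the finger pushes near the panel's middle.

Call:
{"method": "step_arm", "body": {
  "series": [
    {"ax": -1.3, "ay": -8, "az": 0, "x": -0.002, "y": -0.003, "z": 0, "claw": 0},
    {"ax": -2.6, "ay": -16, "az": 0, "x": -0.005, "y": -0.006, "z": 0, "claw": 0},
    {"ax": -4, "ay": -24.7, "az": 0, "x": -0.0078, "y": -0.0095, "z": -0.01, "claw": 0},
    {"ax": -4, "ay": -24.7, "az": 0, "x": -0.0078, "y": -0.0095, "z": -0.03, "claw": 0},
    {"ax": -4, "ay": -24.7, "az": 0, "x": -0.0078, "y": -0.0095, "z": -0.055, "claw": 0},
    {"ax": -4, "ay": -24.7, "az": 0, "x": -0.0078, "y": -0.0095, "z": -0.07, "claw": 0},
    {"ax": -4, "ay": -24.7, "az": 0, "x": -0.0078, "y": -0.0095, "z": -0.07, "claw": 0}
  ]
}}

```text
time_s: 18.2
tool_pos: [0.5626, 0.0869, 0.0471]
tool_rot: [179.8, -24.7, -9.2]
force: [0.9, -0.9, 0.2]
grip_width: 0.0003
```

```bash
python3 - <<'E'
from h import *
cv2.imwrite('pics/s15.png',vision.read_camera('side')[:,:,::-1])
crop('pics/s15.png',220,140,360,245,5,'pics/s15z.png')
o=status.get_obs();print(o['tool_pos'].round(4),np.round(o['tool_rot'],1),np.round(o['force'],1),o['time_s'],o['qpos'].round(0))
E
```

```text
[0.564  0.0877 0.0488] [179.9 -24.8  -9.3] [-0.4  0.3  0.9] 18.25 [  13.    4.  -33.  125.   27.   32. -139.]
```

View pics/s15z.png

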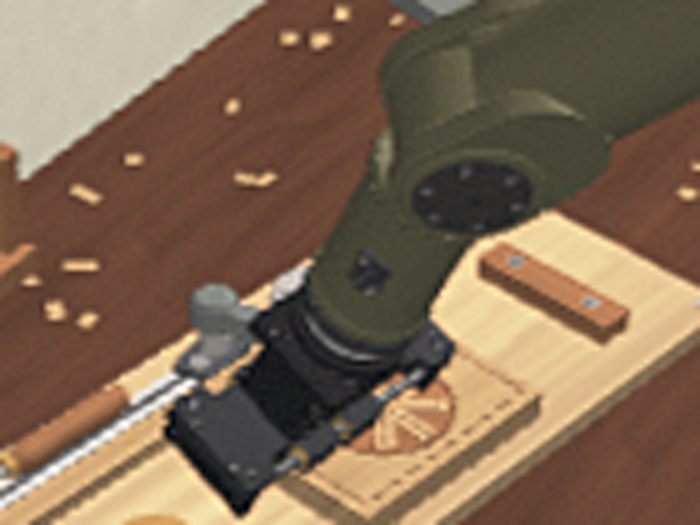

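Call:
{"method": "step_arm", "body": {
  "series": [
    {"ax": 0, "ay": 0, "az": 0, "x": 0, "y": 0, "z": -0.012, "claw": 0},
    {"ax": 0, "ay": 0, "az": 0, "x": 0, "y": 0, "z": -0.022, "claw": 0},
    {"ax": 0, "ay": 0, "az": 0, "x": 0, "y": 0, "z": -0.031, "claw": 0},
    {"ax": 0, "ay": 0, "az": 0, "x": 0, "y": 0, "z": -0.031, "claw": 0}
  ]
}}

```text
time_s: 18.65
tool_pos: [0.565, 0.0885, 0.0191]
tool_rot: [179.9, -25.0, -9.2]
force: [0.1, 0.3, 0.9]
grip_width: 0.0009
```

```bash
python3 - <<'E'
from h import *
cv2.imwrite('pics/s16.png',vision.read_camera('side')[:,:,::-1])
crop('pics/s16.png',220,140,360,245,5,'pics/s16z.png')
cv2.imwrite('pics/t16.png',vision.read_camera('top')[:,:,::-1])
crop('pics/t16.png',180,140,410,270,3.45,'pics/t16z.png')
o=status.get_obs();print(o['tool_pos'].round(4),np.round(o['tool_rot'],1),np.round(o['force'],1),o['time_s'],o['qpos'].round(0))
E
```

```text
[0.5657 0.0891 0.0203] [-180.   -25.1   -9.2] [-0.3 -0.2  0.7] 18.75 [  11.    7.  -32.  126.   33.   29. -146.]
```

View pics/s16z.png

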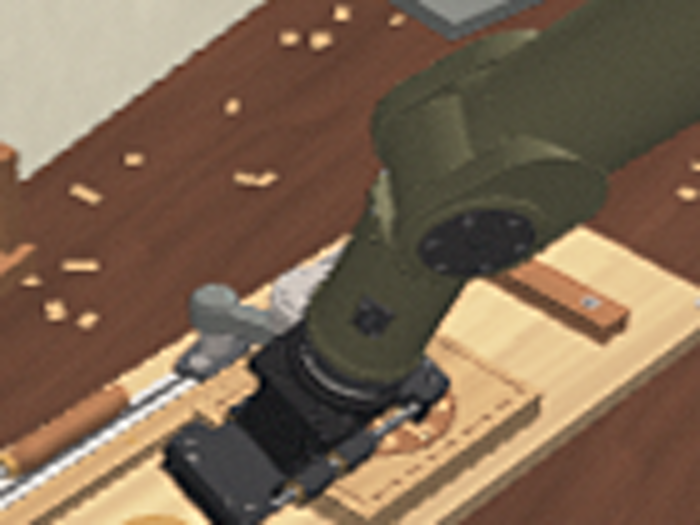

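View pics/t16z.png

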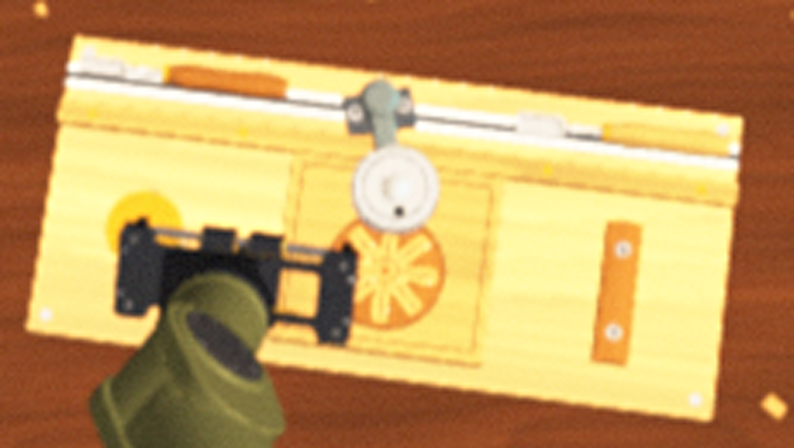

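The top view shows the body corner at (355,248), well below the wheel's lower edge at (396,232), so the path is clear. Now I push towards the stop.

Call:
{"method": "step_arm", "body": {
  "series": [
    {"ax": 0, "ay": 0, "az": 0, "x": -0.001, "y": -0.006, "z": 0, "claw": 0},
    {"ax": 0, "ay": 0, "az": 0, "x": -0.0018, "y": -0.012, "z": 0, "claw": 0},
    {"ax": 0, "ay": 0, "az": 0, "x": -0.0026, "y": -0.018, "z": 0, "claw": 0},
    {"ax": 0, "ay": 0, "az": 0, "x": -0.0034, "y": -0.024, "z": 0, "claw": 0},
    {"ax": 0, "ay": 0, "az": 0, "x": -0.0042, "y": -0.03, "z": 0, "claw": 0}
  ]
}}

```text
time_s: 19.25
tool_pos: [0.5613, 0.0595, 0.0201]
tool_rot: [-180.0, -25.1, -9.2]
force: [-0.1, 1.7, 2.1]
grip_width: 0.0002
```

```bash
python3 - <<'E'
from h import *
cv2.imwrite('pics/t17.png',vision.read_camera('top')[:,:,::-1])
crop('pics/t17.png',180,140,410,270,3.45,'pics/t17z.png')
o=status.get_obs();print(o['tool_pos'].round(4),np.round(o['tool_rot'],1),np.round(o['force'],1),o['time_s'],o['qpos'].round(0))
E
```

```text
[0.5609 0.058  0.0198] [180.  -25.1  -9.3] [0.4 0.9 1.1] 19.3 [  15.    6.  -31.  128.   30.   27. -139.]
```

View pics/t17z.png

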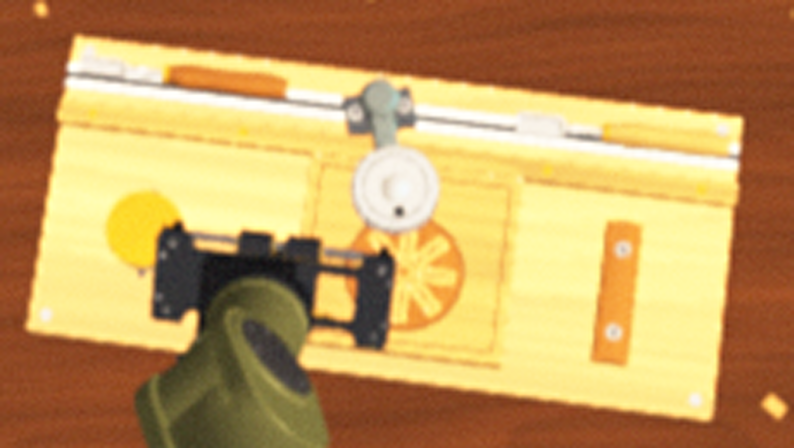

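It's sliding straight (right edge now about (520,180) to (501,367)) at 1 to 2 N, and the body is clear of the wheel. Continuing.

Call:
{"method": "step_arm", "body": {
  "series": [
    {"ax": 0, "ay": 0, "az": 0, "x": -0.0008, "y": -0.006, "z": 0, "claw": 0},
    {"ax": 0, "ay": 0, "az": 0, "x": -0.0016, "y": -0.012, "z": 0, "claw": 0},
    {"ax": 0, "ay": 0, "az": 0, "x": -0.0024, "y": -0.018, "z": 0, "claw": 0},
    {"ax": 0, "ay": 0, "az": 0, "x": -0.0032, "y": -0.024, "z": 0, "claw": 0},
    {"ax": 0, "ay": 0, "az": 0, "x": -0.004, "y": -0.03, "z": 0, "claw": 0},
    {"ax": 0, "ay": 0, "az": 0, "x": -0.0048, "y": -0.036, "z": 0, "claw": 0},
    {"ax": 0, "ay": 0, "az": 0, "x": -0.0056, "y": -0.042, "z": 0, "claw": 0},
    {"ax": 0, "ay": 0, "az": 0, "x": -0.0064, "y": -0.048, "z": 0, "claw": 0},
    {"ax": 0, "ay": 0, "az": 0, "x": -0.0072, "y": -0.054, "z": 0, "claw": 0}
  ]
}}

```text
time_s: 20.2
tool_pos: [0.5534, 0.005, 0.0194]
tool_rot: [180.0, -25.0, -9.2]
force: [0.6, 2.6, 1.6]
grip_width: 0.0006
```

```bash
python3 - <<'E'
from h import *
cv2.imwrite('pics/t18.png',vision.read_camera('top')[:,:,::-1])
crop('pics/t18.png',180,140,410,270,3.45,'pics/t18z.png')
o=status.get_obs();print(o['tool_pos'].round(4),np.round(o['tool_rot'],1),np.round(o['force'],1),o['time_s'],o['qpos'].round(0))
E
```

```text
[0.5531 0.0036 0.0192] [179.9 -25.   -9.3] [0.6 0.4 0.4] 20.25 [  21.    4.  -29.  130.   22.   25. -126.]
```

View pics/t18z.png

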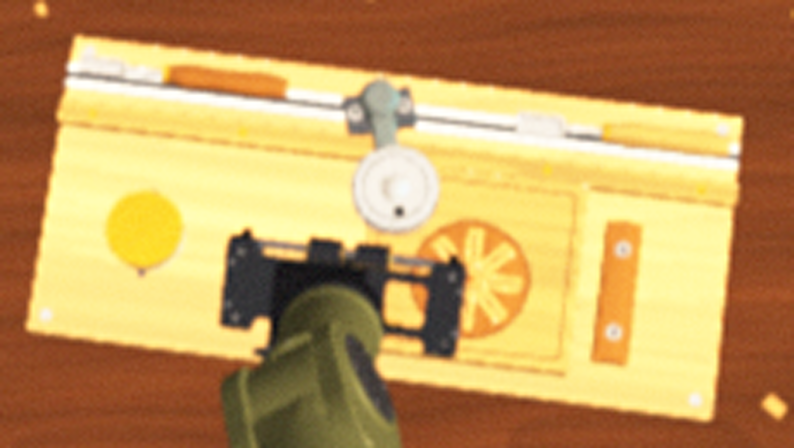

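About 19 mm remain to the stop and the panel is square. Now slower.

Call:
{"method": "step_arm", "body": {
  "series": [
    {"ax": 0, "ay": 0, "az": 0, "x": -0.0006, "y": -0.004, "z": 0, "claw": 0},
    {"ax": 0, "ay": 0, "az": 0, "x": -0.0012, "y": -0.008, "z": 0, "claw": 0},
    {"ax": 0, "ay": 0, "az": 0, "x": -0.0018, "y": -0.012, "z": 0, "claw": 0},
    {"ax": 0, "ay": 0, "az": 0, "x": -0.0022, "y": -0.015, "z": 0, "claw": 0},
    {"ax": 0, "ay": 0, "az": 0, "x": -0.0025, "y": -0.017, "z": 0, "claw": 0},
    {"ax": 0, "ay": 0, "az": 0, "x": -0.0025, "y": -0.017, "z": 0, "claw": 0}
  ]
}}

```text
time_s: 20.85
tool_pos: [0.5507, -0.0122, 0.0192]
tool_rot: [180.0, -25.0, -9.2]
force: [0.0, 0.3, 0.2]
grip_width: 0.0004
```

Call:
{"method": "step_arm", "body": {
  "series": [
    {"ax": 0, "ay": 0, "az": 0, "x": -0.0002, "y": -0.001, "z": 0, "claw": 0},
    {"ax": 0, "ay": 0, "az": 0, "x": -0.0003, "y": -0.002, "z": 0, "claw": 0},
    {"ax": 0, "ay": 0, "az": 0, "x": -0.0003, "y": -0.002, "z": 0, "claw": 0}
  ]
}}

```text
time_s: 21.15
tool_pos: [0.5507, -0.0133, 0.0194]
tool_rot: [-180.0, -25.0, -9.2]
force: [0.2, 2.1, -1.3]
grip_width: 0.0004
```

Call:
{"method": "step_arm", "body": {
  "series": [
    {"ax": 0, "ay": 0, "az": 0, "x": -0.0002, "y": -0.001, "z": 0, "claw": 0},
    {"ax": 0, "ay": 0, "az": 0, "x": -0.0003, "y": -0.002, "z": 0, "claw": 0},
    {"ax": 0, "ay": 0, "az": 0, "x": -0.0003, "y": -0.002, "z": 0, "claw": 0}
  ]
}}

```text
time_s: 21.45
tool_pos: [0.5512, -0.0135, 0.0198]
tool_rot: [-179.9, -25.1, -9.1]
force: [1.6, 6.1, -1.4]
grip_width: 0.0005
```

Call:
{"method": "step_arm", "body": {
  "series": [
    {"ax": 0, "ay": 0, "az": 0, "x": -0.0002, "y": -0.001, "z": 0, "claw": 0},
    {"ax": 0, "ay": 0, "az": 0, "x": -0.0003, "y": -0.002, "z": 0, "claw": 0},
    {"ax": 0, "ay": 0, "az": 0, "x": -0.0003, "y": -0.002, "z": 0, "claw": 0}
  ]
}}

```text
time_s: 21.75
tool_pos: [0.5512, -0.0136, 0.0199]
tool_rot: [-179.8, -25.1, -9.0]
force: [2.1, 10.5, -1.6]
grip_width: 0.0003
```

The panel has met the stop: force rose to 10 N with no more travel. I retreat along the same line, rise, and check.

Call:
{"method": "step_arm", "body": {
  "series": [
    {"ax": 0, "ay": 0, "az": 0, "x": 0.001, "y": 0.006, "z": 0, "claw": 0},
    {"ax": 0, "ay": 0, "az": 0, "x": 0.004, "y": 0.025, "z": 0, "claw": 0},
    {"ax": 0, "ay": 0, "az": 0, "x": 0.008, "y": 0.05, "z": 0, "claw": 0},
    {"ax": 0, "ay": 0, "az": 0, "x": 0.0115, "y": 0.08, "z": 0.01, "claw": 0},
    {"ax": 0, "ay": 0, "az": 0, "x": 0.015, "y": 0.1, "z": 0.03, "claw": 0},
    {"ax": 0, "ay": 0, "az": 0, "x": 0.01, "y": 0.12, "z": 0.06, "claw": 0},
    {"ax": 0, "ay": 0, "az": 0, "x": 0.0, "y": 0.15, "z": 0.1, "claw": 0},
    {"ax": 0, "ay": 0, "az": 0, "x": -0.02, "y": 0.17, "z": 0.14, "claw": 0},
    {"ax": 0, "ay": 0, "az": 0, "x": -0.03, "y": 0.18, "z": 0.15, "claw": 0},
    {"ax": 0, "ay": 0, "az": 0, "x": -0.03, "y": 0.18, "z": 0.15, "claw": 0}
  ]
}}

```text
time_s: 22.75
tool_pos: [0.5206, 0.1641, 0.1721]
tool_rot: [-180.0, -25.3, -9.1]
force: [0.2, 0.0, 0.1]
grip_width: 0.0006
```

```bash
python3 - <<'E'
from h import *
for n in('top','side'): cv2.imwrite(f'pics/{n}19.png',vision.read_camera(n)[:,:,::-1])
crop('pics/top19.png',260,140,400,245,5.6,'pics/top19z.png')
crop('pics/side19.png',250,150,370,240,6,'pics/side19z.png')
o=status.get_obs();print(o['tool_pos'].round(4),np.round(o['tool_rot'],1),np.round(o['force'],1),o['time_s'],o['qpos'].round(0))
E
```

```text
[0.5198 0.1607 0.1682] [179.9 -25.   -9.2] [ 0.5  0.3 -1.2] 22.85 [  10.   -9.  -38.  120.   13.   48. -135.]
```

View pics/top19z.png

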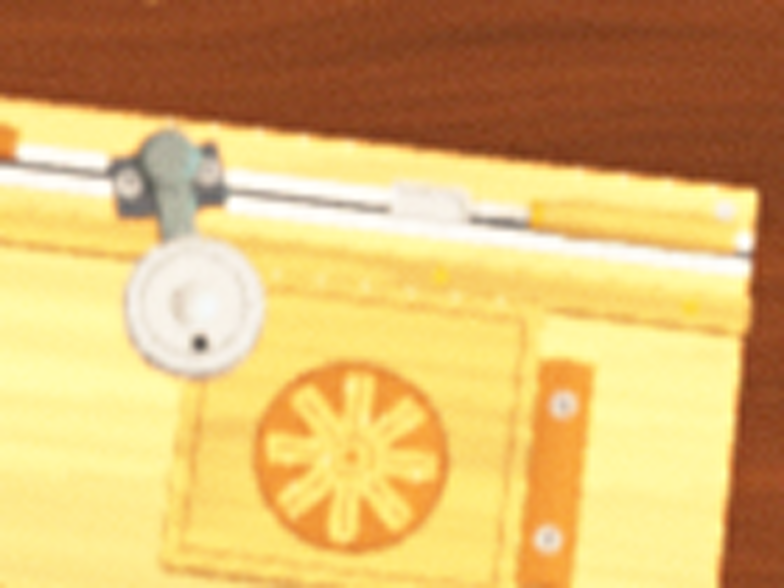

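View pics/side19z.png

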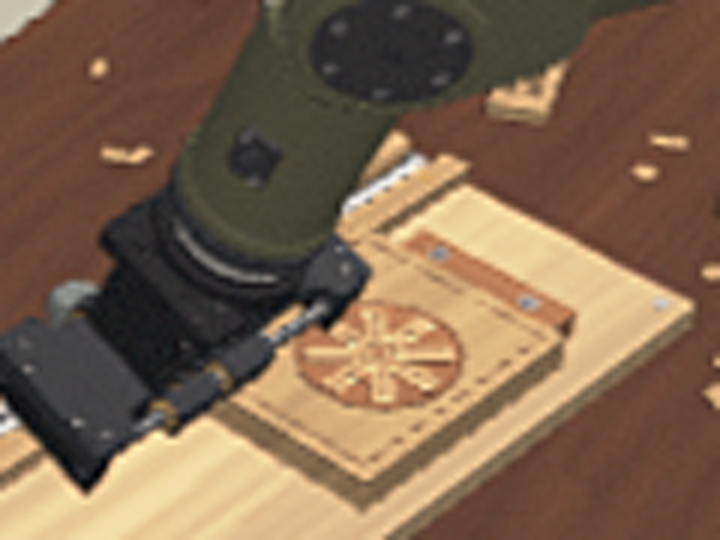

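The panel lies against the stop (right edge and stop's left edge both about (542,350) to (518,585)). I'll put numbers on squareness and the fence gap.

```bash
python3 - <<'E'
from h import *
C=np.array([.5819,-.0211]); ux=np.array([.9871,-.1599]); uy=np.array([.1599,.9871])
def bf(p): d=p[:2]-C; return np.array([d@ux,d@uy])
def ros(f,box):
    a=cv2.imread(f); x0,y0,x1,y1=box; k=8
    z=cv2.resize(a[y0:y1,x0:x1],None,fx=k,fy=k,interpolation=cv2.INTER_CUBIC).astype(int)
    m=((z[:,:,2]-z[:,:,0]>110)&(z[:,:,1]<170)&(z[:,:,2]>170)).astype(np.uint8)
    m=cv2.morphologyEx(m,cv2.MORPH_CLOSE,np.ones((25,25)))
    n,l,st,ce=cv2.connectedComponentsWithStats(m)
    for i in range(1,n):
        if st[i,4]>800:
            cn=cv2.findContours((l==i).astype(np.uint8),0,2)[0][0]
            (cx,cy),(w,h),an=cv2.minAreaRect(cn); 
            zz=.042 if w/h<1.6 and h/w<1.6 else .036
            c=(np.array([cx,cy])+.5)/k-.5+[x0,y0]
            box=[bf(onz('top',*((q+.5)/k-.5+[x0,y0]),zz)) for q in cv2.boxPoints(((cx,cy),(w,h),an))]
            e=cv2.fitEllipse(cn); ec=(np.array(e[0])+.5)/k-.5+[x0,y0]
            v=box[1]-box[0]; v2=box[2]-box[1]; L=v if np.hypot(*v)>np.hypot(*v2) else v2
            print(f,st[i,4],'board',(1000*bf(onz('top',*c,zz))).round(1),'ell',(1000*bf(onz('top',*ec,zz))).round(1),'size',(1000*np.hypot(*v)).round(1),(1000*np.hypot(*v2)).round(1),'angle vs board x',np.degrees(np.arctan2(L[1],L[0])).round(2))
ros('pics/top0.png',(255,185,375,255)); ros('pics/top19.png',(255,185,375,255))
# edges by lines: panel left/right/near edges via gradient on top19 zoom
T=lambda u,v:((u+.5)/5.6+260-.5,(v+.5)/5.6+140-.5)
def ln(n,p,q,z):
    A,B=bf(onz('top',*T(*p),z)),bf(onz('top',*T(*q),z)); d=B-A; print(n,(1000*A).round(1),(1000*B).round(1),'ang',np.degrees(np.arctan2(d[1],d[0])).round(2))
ln('dash left',(205,380),(183,552),.042); ln('dash right',(526,322),(497,588),.042); ln('dash top',(275,290),(526,322),.042); ln('dash bottom',(183,553),(440,583),.042)
ln('stop left',(542,358),(520,585),.036)
crop('pics/top19.png',285,180,365,255,8,'pics/top19y.png')
E
```

```text
pics/top0.png 19268 board [-48.6  -4.5] ell [-47.6  -4.4] size 91.5 100.0 angle vs board x -90.34
pics/top0.png 20880 board [ -37.8 -197.3] ell [ -39.9 -196.9] size 118.6 29.1 angle vs board x -0.27
pics/top0.png 4343 board [-135.8  -18. ] ell [-133.6  -14.5] size 7.4 215.1 angle vs board x -90.13
pics/top19.png 21703 board [-43.  -93.7] ell [-42.6 -93.9] size 98.8 98.1 angle vs board x -25.06
pics/top19.png 18165 board [ -38.  -197.9] ell [ -40.8 -197.9] size 118.1 26.6 angle vs board x 0.72
pics/top19.png 4346 board [-135.9  -18.1] ell [-133.7  -16. ] size 7.4 215.1 angle vs board x -90.11
dash left [-12.1 -15. ] [-102.   -15.1] ang -179.89
dash right [  39.1 -175.1] [ -99.8 -175.5] ang -179.86
dash top [ 39.5 -44.9] [  39.1 -175.1] ang -90.19
dash bottom [-102.5  -15.2] [-100.9 -146.6] ang -89.31
stop left [  22.6 -185.8] [ -96.  -187.4] ang -179.25
```

View pics/top19y.png

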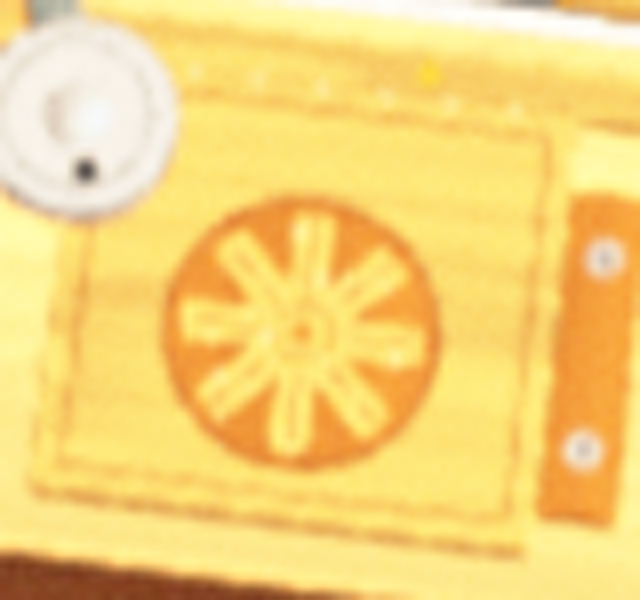

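The panel's border lines measure at board y −15.1 and −175.3, x +39.3 and −102. That puts the panel centre at about (−31.4,−95.2) mm against a home of (−30,−95), square within 0.7°. I'll check the bystanders, then hand in.

```bash
python3 - <<'E'
from h import *
a=cv2.imread('pics/top0.png');b=cv2.imread('pics/top19.png')
d=cv2.absdiff(a,b).max(2)
for n,(x0,y0,x1,y1) in dict(mallet=(90,185,145,230),gouge_c=(100,240,165,310),oil=(415,245,500,290),horse=(420,168,470,200),gb=(330,172,396,190),ga=(198,153,270,172),tin=(208,193,236,222)).items(): print(n,d[y0:y1,x0:x1].mean().round(2),(d[y0:y1,x0:x1]>60).sum())
crop('pics/top19.png',80,130,510,420,1.8,'pics/top19w.png')
E
```

```text
mallet 4.75 0
gouge_c 7.35 41
oil 4.57 0
horse 4.58 0
gb 3.42 0
ga 3.72 0
tin 38.12 175
```

View pics/top19w.png

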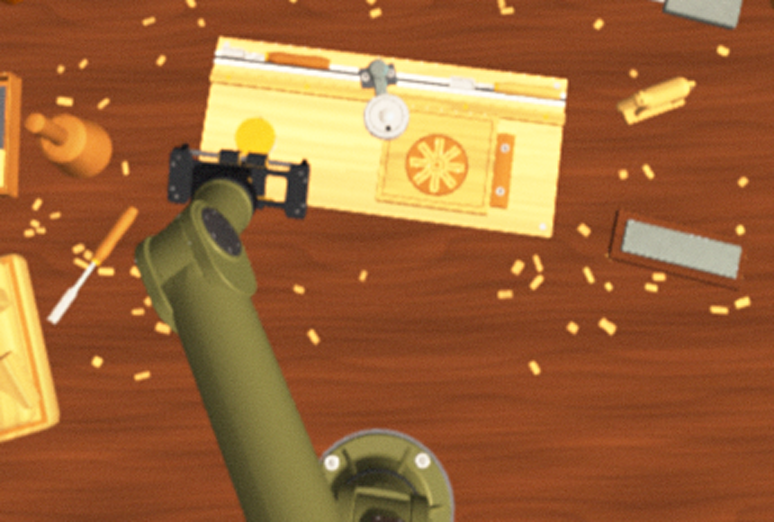

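All the bystanders are where they were; the tin is just partly hidden under the raised hand. Handing in.

```bash
python3 -c "
from cell import workorder,status
o=status.get_obs();print(o['force'],o['time_s'])
print(workorder.sign_off())"
```

```text
[ 0.5480221   0.26311166 -1.23171216] 22.85
the job is handed in; nothing more can be done
None
```

I loosened the handwheel two turns and pushed the panel home against the fence and end stop. I handed the job in at 22.9 s; sign-off reports no verdict.

**How it was done:**
- **Wheel:** I rolled the shut fingertips anticlockwise round the rim at about 5–9 N, staying beside the wheel the whole way.
- **Panel:** I then tilted the hand 25° so the gripper cleared the wheel, and slid the panel flat along the fence. At the stop the force rose to 10 N with no more travel.

**Last checks:**
- **Wheel:** before the push, the dimple was back within about 1° of its start angle on the second lap, and the wheel looks the same in the final picture. The panel had not visibly moved until then.
- **Panel:** its centre is at board (−31, −95) mm against a home of (−30, −95). It is square within about 0.7°, with a gap of about 1.5 mm left to the fence, inside the 6 mm allowed.
- **Bystanders:** the gouges on the board, mallet, horse and oilstone show no change between the first and last top views. Gouge C showed a few changed pixels but looks in its place. The tin was partly hidden by the raised hand, but what shows is where it was.
- **Robot:** the hand is raised clear of everything, and the force reading is about zero.

**One disagreement with the description:** the fingertips stand about 13 mm behind (above) the reported TCP, not 8 mm ahead of it. The first feel for the rim therefore passed over the wheel. I measured the offset by touching the clamped panel's top at about 11 N and used it from then on.

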